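Fetch the keyed spice box from behind the things on the lazy susan

TASK

I need the yellow spice box from the lazy susan. First move the salt pig, the spice jar and the cup that crowd it onto the wooden board; when all three stand there, lift the yellow box straight up out of its interlocking neighbours and stand it in the middle of the cork coaster; then put the salt pig, the jar and the cup back on the lazy susan, each where it stood before. Keep everything upright, set things down rather than dropping them, and leave the processor bowl and the spatula where they are.

Things in the scene. Friction and masses are not known exactly. Their poses are not given: they have to be found in the camera images.
- salt_pig: Loose brushed-steel salt pig, a closed upright cylinder 60 mm across and 80 mm high with a small black ball knob on top (18 mm across, 13 mm more) and a black mouth low on one side; 0.25 kg. Origin at the centre of its underside, z up. Stands about 10 mm from the spice box row (no room there for a finger) but 34 mm taller: grip its top 25 mm, one finger above the row.
- spice_jar: Loose closed glass spice jar, upright cylinder 56 mm across and 80 mm high, the top 24 mm being a red lid of the same width; 0.2 kg. Origin at the centre of its underside, z up. Stands about 10 mm from the spice box row (no room there for a finger) but 34 mm taller: grip its top 25 mm, one finger above the row.
- cup: Loose blue ceramic cup without handle, mouth up, 60 mm across on the outside (straight-sided above its lowest 14 mm), 80 mm high, wall 4 mm; 0.2 kg. Origin at the centre of its underside, z up. Stands about 10 mm from the spice box row (no room there for a finger) but 34 mm taller: grip its top 25 mm, one finger above the row.
- yellow_box: Loose yellow spice box, red square on top, 44 (x) by 40 (y) by 46 mm high, 0.12 kg, middle of a row of three. Origin: centre of underside; y along the row, z up. On each y side a full-height T tongue reaches 33 mm from the centre (neck 10, head 22 mm wide in x), with 2 mm play in the neighbour's T-slot: it comes out only straight up, by 50 mm or more. Grip the plain x faces (44 mm apart).
- spice_boxes: The yellow box's two neighbours, white boxes with a green and a blue square on top, fixed to the turntable at both ends of the row; the row is 120 mm long (y), 44 mm deep (x), 46 mm high. Origin at the middle of the row at turntable top height, axes those of the turntable.
- turntable: Round white lazy susan, 260 mm across, locked: it does not turn. Origin under its centre on the counter, top surface 18 mm above; the spice box row runs along its y axis through the centre. Of pig, jar and cup (which is where varies) two stand on the -x side of the row, at about x -62, y +36 and -36 mm, one on the +x side, at about x +62, y 0 mm.
- board: Fixed light wooden board, 320 mm (x) by 140 mm (y), 12 mm thick, lying on the counter to one side of the turntable (left or right varies): the side area, with room for three things in a row along x. Origin at the centre of its underside.
- coaster: Fixed round cork coaster, 110 mm across, 6 mm thick, lying on the counter on the other side. Origin at the centre of its underside.
- processor_bowl: Bystander: clear open food processor bowl, 144 mm across, 105 mm high, with a handle, standing beyond the turntable. Origin at the centre of its underside.
- spatula: Bystander: orange mini spatula, 200 mm long, lying on the counter beyond the turntable. Its length is along its x.

How it is judged:
On the way, in this order (a step that is already met when the one before it is completed fails the run):
1. the salt pig, the jar and the cup all stand released on the board while the yellow box is still in its place (x of salt_pig in the frame of board between -0.15 and 0.15 m and y of salt_pig in the frame of board between -0.06 and 0.06 m and z of salt_pig in the frame of board between 0.006 and 0.018 m and angle between each of salt_pig, spice_jar, cup's own z axis and vertical below 0.1 rad and contact force between each of salt_pig, spice_jar, cup and the fingers below 0.5 N and x of spice_jar in the frame of board between -0.15 and 0.15 m and y of spice_jar in the frame of board between -0.06 and 0.06 m and z of spice_jar in the frame of board between 0.006 and 0.018 m and x of cup in the frame of board between -0.15 and 0.15 m and y of cup in the frame of board between -0.06 and 0.06 m and z of cup in the frame of board between 0.006 and 0.018 m and distance of yellow_box from where it was at the start of the episode below 0.01 m), for 0.2 s.
2. the yellow box stands released on the coaster while the other three still stand on the board (x of salt_pig in the frame of board between -0.15 and 0.15 m and y of salt_pig in the frame of board between -0.06 and 0.06 m and z of salt_pig in the frame of board between 0.006 and 0.018 m and angle between each of salt_pig, spice_jar, cup, yellow_box's own z axis and vertical below 0.1 rad and contact force between each of salt_pig, spice_jar, cup, yellow_box and the fingers below 0.5 N and x of spice_jar in the frame of board between -0.15 and 0.15 m and y of spice_jar in the frame of board between -0.06 and 0.06 m and z of spice_jar in the frame of board between 0.006 and 0.018 m and x of cup in the frame of board between -0.15 and 0.15 m and y of cup in the frame of board between -0.06 and 0.06 m and z of cup in the frame of board between 0.006 and 0.018 m and horizontal distance between yellow_box and coaster below 0.02 m and z of yellow_box in the frame of coaster between 0.002 and 0.011 m), for 0.2 s.
At the end, for the whole second after the job is handed in: The yellow box stands upright on the coaster, its centre within 15 mm of the coaster's; the salt pig, the jar and the cup each stand upright within 15 mm of where they stood at the start; all released and at rest (horizontal distance between yellow_box and coaster below 0.015 m and z of yellow_box in the frame of coaster between 0.002 and 0.011 m and angle between each of yellow_box, salt_pig, spice_jar, cup's own z axis and vertical below 0.1 rad and contact force between yellow_box and the fingers below 0.5 N and distance of each of salt_pig, spice_jar, cup from where it was at the start of the episode below 0.015 m and linear speed of each of salt_pig, spice_jar, cup, yellow_box below 0.02 m/s); the robot touches nothing.
It fails at once if the salt pig, jar, cup or yellow box is tipped by more than 35 degrees (angle between any of salt_pig, spice_jar, cup, yellow_box's own z axis and vertical above 0.61 rad).
It fails at once if the salt pig, jar, cup or yellow box is dropped (falls free of the fingers faster than 0.7 m/s, about 25 mm) ((linear speed of salt_pig above 0.7 m/s and contact force between salt_pig and the fingers below 0.1 N) or (linear speed of spice_jar above 0.7 m/s and contact force between spice_jar and the fingers below 0.1 N) or (linear speed of cup above 0.7 m/s and contact force between cup and the fingers below 0.1 N) or (linear speed of yellow_box above 0.7 m/s and contact force between yellow_box and the fingers below 0.1 N)).
It fails at once if the processor bowl or the spatula is shifted by more than 20 mm (distance of any of processor_bowl, spatula from where it was at the start of the episode above 0.02 m).
It also fails if it takes over 136 s, if anything falls off the work surface, if the arm or the gripper's body presses on something with over 40 N, if the wrist force passes 120 N, or if a joint passes its speed limit or range.

ROBOT

A 7-joint arm with a two-finger parallel gripper is mounted at the origin on the work surface. World frame = base frame: x ahead of the robot, y to its left, z up, the work surface at z = 0. Lengths are in m, angles in rad, forces in N, time in s.
With the tool pointing down it reaches from about 0.4 to 0.85 m from the base axis. Payload 4.5 kg.
Tool frame: the origin (TCP) lies on the centre line of the jaws, within the pads' length; the fingertips stand 11 mm ahead of it and the grasp point (between the pads) lies 8 mm behind it; z points along the fingers, x is the direction in which the jaws open and shut, and the axes are right-handed (so a half turn about z gives the same grasp; the last joint's range is limited). The gripper opens to 88 mm and grips with 3 to 60 N. Pads are 18 mm wide; open, the fingers measure 123 mm over their backs; the gripper's body (75 mm by 187 mm) begins 45 mm behind the grasp point.
Start: joints at [-1.256, 0.689, -0.195, 1.565, 0.157, 0.902, -0.215], TCP at [0.173, 0.601, 0.213] pointing down, gripper open.
Joint ranges: [-3.01, 3.01], [-0.46, 2.08], [-1.47, 1.51], [0.13, 2.56], [-1, 4.14], [0.04, 2.09], [-2.66, 2.66]. Speed limits (rad/s): [2.57, 2.57, 3.14, 3.14, 3.14, 3.14, 3.14].

INTERFACE

Orientations are given as a unit quaternion [x, y, z, w].
In Python, from plant import r, vision, order, nets gives the robot as it stands.
- The arm moves only by the tool send_rows, never from a script. Its argument "series" is a list of rows, each an object with "delta_pos": the shift along the tool's x, y, z in cm, a list of three; "turn": the turn about the tool's z in degrees; "jaw": the closure, from 0 (fully open) to 1 (shut). In form: [{"delta_pos": [x, y, z], "turn": turn, "jaw": jaw}, ...]. A call has 1 to 8 rows; each row is the pose to reach, as a shift and turn from the pose commanded when the call began, along the tool's axes at that moment; what a row does not reach only later rows make up. A row lasts 1/12 s, in which the tool goes at most 41.7 mm and 7.16 degrees, less where a joint would pass 70% of its speed; a pose out of reach is approached as far as the arm can. A call with a gripper value outside its range is refused whole. The fingers move at their own pace and stop on an object; "force" is the grip in N (left out, the last holds). Time passes only in rows, so rows that repeat a pose let the fingers close. It gives the time, the measured TCP pose, the force and the opening at its end, in the units of the state.
- r.get_state(): the state, without advancing time (a new reading comes with each control period).
- vision.snapshot(name): name is "scene" or "top"; returns the picture (400x640x3 uint8, blue, green, red); there is no depth.
- vision.camera_params(name): a dict with "intrinsics" (3x3 intrinsics, pixels), "extrinsics" (4x4, takes a point from world to camera coordinates). Camera axes: x right, y down, z forward; pixel columns grow to the right and rows downward; lengths in m; the calibration is good to about 2 mm. A picture is of the moment at which its call begins. camera_params takes no time and is no camera call.
- order.finish_job(): hands the job in, once; it reports no verdict.
Trained networks look in the newest picture that a camera, given by its name, has taken for a name from the list of things; names that differ only in an ending like _2 or _b are one class to them, and where a whole thing is asked for, a point or a joint stands for the part that bears it (a point fixed in the world has none). Each returns a list of dicts, best first, with "score" (0 to 1); they miss things now and then, are a little off and sometimes report something else, mostly with a low value. They report only what shows in the picture. A call takes as long as a camera call.
- nets.boxes_of(camera, label): "location" ([row, column] as shares, 0 to 1, of the picture: columns of its width, rows of its height, amid what is visible of it).
- nets.trace(camera, label): "region" (400x640 bool, what is visible of it) and "location" ([row, column] as shares, 0 to 1, of the picture: columns of its width, rows of its height, amid what is visible of it).
The state is a dict: "clock": time; "q": joint angles; "qd": joint speeds; "joint_torque": joint torques, N m; "tool_pos": TCP position; "eef_rot": TCP orientation; "contact_force": force on the tool from outside, world axes, zero at the start; "moment": the same for the moment, N m; "opening": opening from 0.0 (shut) to 1.0 (fully open).
Only numpy, scipy, OpenCV 4.12 (cv2) and the standard library are available. Lean on these libraries where they do the work, as an engineer would, in place of code of your own. Each camera call takes 0.05 s, during which the arm holds its last target.

## Working session

There is one attempt and no reset: what is moved stays moved. The work goes in short steps, Python scripts to look and compute and a tool call to move; the robot and the scene stay as the last step left them, time stands still between calls to the robot, and variables do not carry over. Pictures are saved under pics/ and viewed, and the job is handed in when it is done.

Besides the shell and the picture viewer there is one more tool, called as name(argument=value, ...), one argument or row to a line, values as JSON. send_rows: Moves the arm, as the interface text tells. Its arguments: {"type":"object","properties":{"series":{"type":"array"},"force":{"type":"number"}},"required":["series"]}

```bash
ls; mkdir -p pics; cat > h.py <<'E'
import numpy as np, cv2
from plant import r, vision, order, nets
def snap(cam,fn):
    im=np.array(vision.snapshot(cam)); cv2.imwrite('pics/'+fn,im); return im
def cam(n):
    p=vision.camera_params(n); return np.array(p['intrinsics']),np.array(p['extrinsics'])
def proj(n,X):
    K,E=cam(n); c=E[:3,:3]@np.array(X)+E[:3,3]; u=K@c; return u[:2]/u[2]
def plane(n,px,z):
    K,E=cam(n); d=E[:3,:3].T@np.linalg.inv(K)@np.array([px[0],px[1],1.]); o=-E[:3,:3].T@E[:3,3]
    return o+d*(z-o[2])/d[2]
def tri(p1,p2,n1='scene',n2='top'):
    A=[];
    for n,p in((n1,p1),(n2,p2)):
        K,E=cam(n);P=K@E[:3];A+=[p[0]*P[2]-P[0],p[1]*P[2]-P[1]]
    v=np.linalg.svd(np.array(A))[2][-1];return v[:3]/v[3]
E
python3 - <<'E'
from h import *
np.set_printoptions(precision=4,suppress=True)
print(r.get_state())
for n in('scene','top'):
    snap(n,n+'0.png'); print(n,*cam(n)); 
    for l in ['salt_pig','spice_jar','cup','yellow_box','spice_boxes','turntable','board','coaster','processor_bowl','spatula']:
        try: print(l,[(round(d['score'],2),round(d['location'][1]*640,1),round(d['location'][0]*400,1)) for d in nets.boxes_of(n,l)][:3])
        except Exception as e: print(l,e)
E
```

```text
pics
{'clock': 0.0, 'q': array([-1.2562,  0.6899, -0.1945,  1.5663,  0.1573,  0.9025, -0.2151]), 'qd': array([ 0.0005,  0.0006,  0.0025,  0.0002,  0.0004,  0.    , -0.0005]), 'joint_torque': array([  0.0003, -52.7562,  -1.2666, -15.3431,  -0.0526,   0.0064,
         0.0002]), 'tool_pos': array([0.1731, 0.5999, 0.2118]), 'eef_rot': array([ 0.7991,  0.6013, -0.0006,  0.0006]), 'contact_force': array([ 0.1446,  0.4232, -0.4465]), 'moment': array([-0.034 ,  0.0259, -0.0454]), 'opening': 1.0030020834094233}
scene [[411.6618   0.     314.5768]
 [  0.     411.6618 195.8002]
 [  0.       0.       1.    ]] [[ 0.186   0.9825  0.0028 -0.1217]
 [ 0.6316 -0.1174 -0.7664 -0.3427]
 [-0.7527  0.1443 -0.6424  1.3668]
 [ 0.      0.      0.      1.    ]]
salt_pig [(0.91, 285.2, 155.6)]
spice_jar [(0.92, 317.0, 149.9)]
cup [(0.75, 305.5, 186.9)]
yellow_box [(0.62, 298.1, 168.2)]
spice_boxes [(0.68, 291.9, 179.6), (0.25, 187.6, 284.6)]
turntable [(0.87, 291.4, 195.4)]
board [(0.69, 433.6, 164.4)]
coaster [(0.83, 154.4, 200.8), (0.23, 292.5, 196.5)]
processor_bowl [(0.61, 423.9, 229.4)]
spatula [(0.86, 188.2, 283.8)]
top [[454.0902   0.     315.2259]
 [  0.     454.0902 202.4271]
 [  0.       0.       1.    ]] [[-0.0023 -1.     -0.0069  0.0193]
 [-0.998   0.0028 -0.0635  0.606 ]
 [ 0.0635  0.0067 -0.998   0.9887]
 [ 0.      0.      0.      1.    ]]
salt_pig [(0.89, 338.6, 270.2)]
spice_jar []
cup [(0.7, 326.3, 205.4)]
yellow_box [(0.57, 326.5, 237.1)]
spice_boxes [(0.72, 337.4, 233.0), (0.51, 229.1, 133.8)]
turntable [(0.83, 315.1, 230.0)]
board [(0.85, 173.2, 260.1), (0.25, 305.2, 261.4)]
coaster [(0.94, 474.3, 251.6)]
processor_bowl [(0.97, 229.6, 132.6), (0.67, 313.9, 229.5)]
spatula [(0.79, 434.6, 135.4)]
```

View pics/scene0.png

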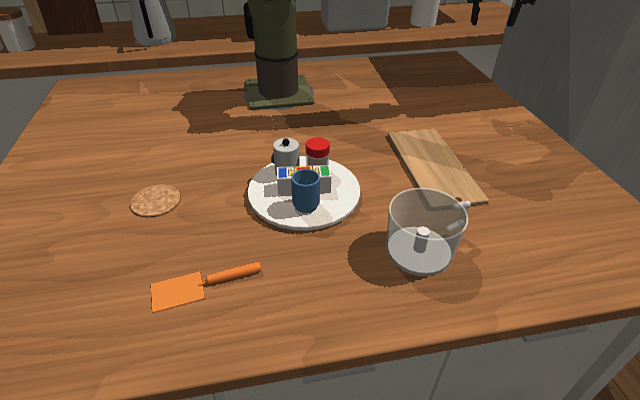

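View pics/top0.png

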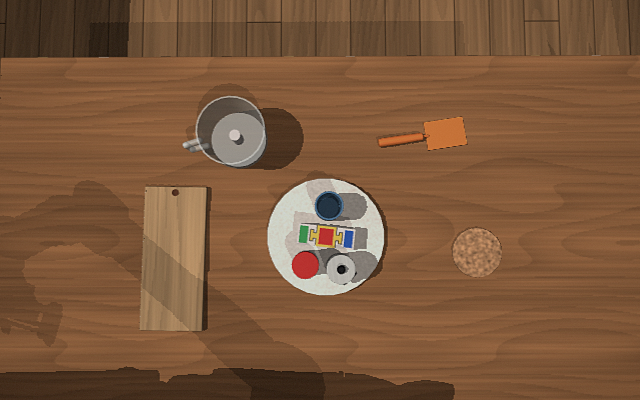

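The top view shows the board at the left (column 175) and the coaster at the right (477, 252). The turntable is at (326, 237), with the cup at (329, 206) on its +x side. The jar (305, 265) and the pig (341, 269) are on the -x side. Next I'll fit the poses from masks.

```bash
cat > m1.py <<'E'
from h import *
import pickle
np.set_printoptions(precision=4,suppress=True)
L=['salt_pig','spice_jar','cup','yellow_box','spice_boxes','turntable','board','coaster']
M={}
for n in('scene','top'):
    im=snap(n,n+'1.png');M[n,'im']=im
    ov=im.copy()
    for i,l in enumerate(L):
        d=nets.trace(n,l)
        if not d: print('none',n,l);continue
        m=np.array(d[0]['region']);M[n,l]=m
        ys,xs=np.nonzero(m); print(n,l,round(d[0]['score'],2),m.sum(),xs.min(),xs.max(),ys.min(),ys.max())
        c,_=cv2.findContours(m.astype(np.uint8),cv2.RETR_EXTERNAL,cv2.CHAIN_APPROX_NONE)
        cv2.drawContours(ov,c,-1,[(255,0,255),(255,255,0),(0,255,255),(0,0,0),(0,255,0),(255,0,0),(0,0,255),(128,255,128)][i],1)
    x0,y0=(100,80) if n=='scene' else (120,150)
    cr=ov[y0:y0+200,x0:x0+400]; cv2.imwrite('pics/ov_%s.png'%n,cv2.resize(cr,None,fx=2,fy=2,interpolation=cv2.INTER_NEAREST))
pickle.dump(M,open('M.pkl','wb'))
E
python3 m1.py
```

```text
scene salt_pig 0.67 741 271 298 138 168
scene spice_jar 0.7 647 305 328 137 166
scene cup 0.56 1113 291 319 169 212
scene yellow_box 0.45 57 289 309 166 175
scene spice_boxes 0.75 604 277 329 166 194
scene turntable 0.62 4823 248 359 156 229
scene board 0.89 3660 390 486 129 203
scene coaster 0.79 1245 130 179 184 216
top salt_pig 0.75 751 326 356 252 284
top spice_jar 0.74 614 292 318 251 278
top cup 0.72 668 315 343 191 220
top yellow_box 0.83 443 311 341 226 247
top spice_boxes 0.92 701 297 355 223 249
top turntable 0.67 8064 268 383 179 294
top board 0.85 9353 140 208 185 332
top coaster 0.78 1908 453 501 228 277
```

View pics/ov_top.png

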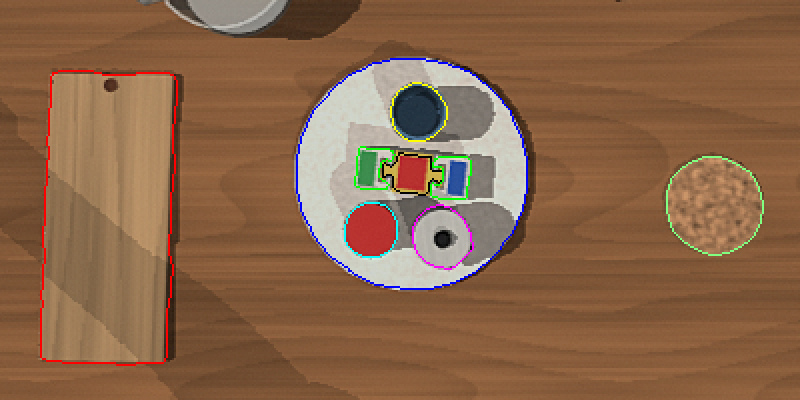

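View pics/ov_scene.png

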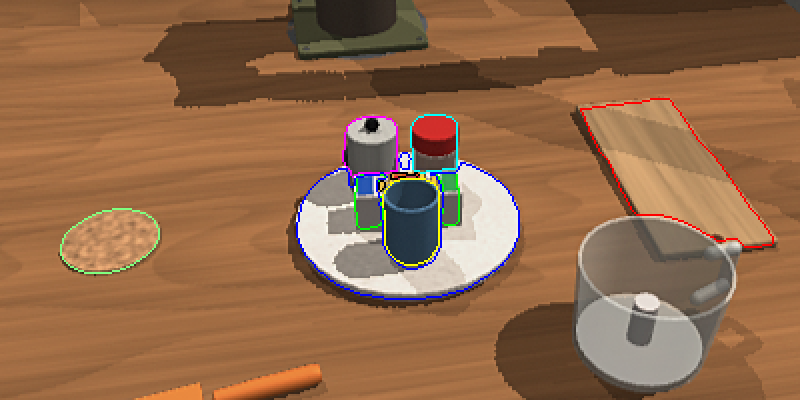

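```bash
cat > m2.py <<'E'
from h import *
import pickle
from scipy.optimize import minimize
np.set_printoptions(precision=4,suppress=True)
M=pickle.load(open('M.pkl','rb'))
t=np.linspace(0,2*np.pi,60,endpoint=False)
def sil(n,pts,S=4):
    K,E=cam(n);c=pts@E[:3,:3].T+E[:3,3];u=c@K.T;u=u[:,:2]/u[:,2:]
    h=cv2.convexHull(u.astype(np.float32))[:,0]
    m=np.zeros((400*S,640*S),np.uint8);cv2.fillConvexPoly(m,np.round(((h+.5)*S-.5)*16).astype(np.int32),1,shift=4);return cv2.resize(m.astype(np.float32),(640,400),interpolation=cv2.INTER_AREA)
def cyl(x,y,R,z0,z1):
    c=np.c_[x+R*np.cos(t),y+R*np.sin(t)];return np.r_[np.c_[c,0*t+z0],np.c_[c,0*t+z1]]
def fit(f,masks,x0,step):
    def cost(p):
        s=0
        for n,m,roi in masks:
            q=sil(n,f(p));s+=(abs(q-m)*roi).sum()/(m*roi).sum()
        return s
    res=minimize(cost,x0,method='Nelder-Mead',options=dict(initial_simplex=np.array([x0]+[np.array(x0)+np.eye(len(x0))[i]*step[i] for i in range(len(x0))]),xatol=1e-4,fatol=1e-4))
    return res.x,res.fun
one=np.ones((400,640))
def mm(n,l):return M[n,l].astype(np.float32)
out={}
for views in (['top'],['scene'],['top','scene']):
    print(views)
    for l,R,z,h,g in [('coaster',.055,0,.006,[.5,-.35]),('turntable',.13,0,.018,[.53,-.02])]:
        def filled(n):
            c,_=cv2.findContours(M[n,l].astype(np.uint8),cv2.RETR_EXTERNAL,cv2.CHAIN_APPROX_NONE)
            m=np.zeros((400,640),np.uint8);cv2.fillConvexPoly(m,cv2.convexHull(np.vstack(c)),1);return m.astype(np.float32)
        g=plane('top',np.array([[x.mean() for x in np.nonzero(M['top',l])][::-1]])[0],z)[:2]
        print(l,*fit(lambda p:cyl(p[0],p[1],R,z,z+h),[(n,filled(n),one) for n in views],list(g),[.01,.01]))
    for l,R in [('salt_pig',.03),('spice_jar',.028),('cup',.03)]:
        g=plane('top',[x.mean() for x in np.nonzero(M['top',l])][::-1],.09)[:2]
        ms=[]
        for n in views:
            roi=one.copy()
            if n=='scene' and l!='cup': roi[160:]=0   # occluded bottom
            if n=='scene' and l=='salt_pig': roi[:145]=0
            ms.append((n,mm(n,l),roi))
        print(l,*fit(lambda p:cyl(p[0],p[1],R,.018,.098),ms,list(g),[.01,.01]))
        if len(views)==2: print('  free top z',*fit(lambda p:cyl(p[0],p[1],R,.018,p[2]),ms,list(g)+[.09],[.01,.01,.01]))
    def board(p):
        c,s=np.cos(p[2]),np.sin(p[2]);a=np.array([[.16,.07],[.16,-.07],[-.16,-.07],[-.16,.07]])@np.array([[c,s],[-s,c]])+p[:2]
        return np.r_[np.c_[a,[0]*4],np.c_[a,[.012]*4]]
    if 'top' in views and len(views)==1:
        print('board',*fit(board,[('top',mm('top','board'),one)],list(plane('top',(174,258),.01)[:2])+[0],[.01,.01,.05]))
# squares
C={}
for n in('scene','top'):
    im=M[n,'im'];hsv=cv2.cvtColor(im,cv2.COLOR_BGR2HSV).astype(int);H,S,V=hsv[...,0],hsv[...,1],hsv[...,2]
    roi=cv2.dilate((M[n,'spice_boxes']|M[n,'yellow_box']).astype(np.uint8),np.ones((3,3)))>0
    for k,c in dict(g=(H>45)&(H<85),b=(H>100)&(H<125),r=(H<8)|(H>172)).items():
        m=c&(S>110)&roi
        if n=='scene' and k=='b': m&=(np.arange(640)<290)
        ys,xs=np.nonzero(m);C[n,k]=np.array([xs.mean(),ys.mean()]);print(n,k,m.sum(),C[n,k],plane(n,C[n,k],.064))
for k in 'gb':print('tri',k,tri(C['scene',k],C['top',k]))
g,b=[plane('top',C['top',k],.064) for k in 'gb']
print('mid',(g+b)/2,'yaw y axis from b->g',np.arctan2(*(g-b)[[1,0]])-np.pi/2)
# minAreaRect
c=np.argwhere(M['top','spice_boxes']|M['top','yellow_box'])[:,::-1]
W=np.array([plane('top',p,.064)[:2] for p in c]);print(cv2.minAreaRect((W*1000).astype(np.float32)))
E
python3 m2.py
```

```text
['top']
coaster [ 0.4947 -0.3425] 0.029512100926879507
turntable [ 0.5319 -0.0048] 0.014296476587853501
salt_pig [ 0.4656 -0.0344] 0.05134820239680426
spice_jar [0.4736 0.0385] 0.060158794788273615
cup [ 0.5953 -0.0109] 0.061377245508982034
board [ 0.4841  0.3343 -0.0217] 0.02352186464236074
['scene']
coaster [ 0.4957 -0.3419] 0.03762805358550039
turntable [ 0.5256 -0.0015] 0.050944656488549615
salt_pig [ 0.4797 -0.0362] 0.034993887530562345
spice_jar [0.4753 0.0384] 0.029190891472868217
cup [ 0.5902 -0.0081] 0.09748427672955975
['top', 'scene']
coaster [ 0.4949 -0.3424] 0.07259534072824275
turntable [ 0.5313 -0.0038] 0.081765882073986
salt_pig [ 0.466  -0.0346] 0.1016505295303084
  free top z [ 0.4655 -0.0346  0.0941] 0.09872411356984494
spice_jar [0.4739 0.0388] 0.09503857031033003
  free top z [0.4734 0.0389 0.0967] 0.08551632767719616
cup [ 0.5949 -0.0097] 0.1845204469766666
  free top z [ 0.5945 -0.0094  0.0952] 0.1710231827450221
scene g 63 [324.5079 170.2381] [0.5374 0.0447 0.064 ]
scene b 65 [282.1231 172.1077] [ 0.527 -0.05   0.064]
scene r 20 [303.15 167.95] [ 0.52   -0.0011  0.064 ]
top g 126 [303.0397 233.5556] [0.5374 0.0434 0.064 ]
top b 132 [347.8712 238.7424] [ 0.5263 -0.0512  0.064 ]
top r 216 [325.5231 236.1296] [ 0.5319 -0.0041  0.064 ]
tri g [0.5375 0.044  0.0642]
tri b [ 0.5264 -0.0507  0.0637]
mid [ 0.5319 -0.0039  0.064 ] yaw y axis from b->g -0.11717467095964884
((531.2442016601562, -5.230625152587891), (121.64897918701172, 46.97455596923828), 84.01005554199219)
```

```bash
cat > go.py <<'E'
import sys
from h import *
from scipy.spatial.transform import Rotation as Ro
s=r.get_state();R=Ro.from_quat(s['eef_rot']).as_matrix()
x,y,z,yaw=map(float,sys.argv[1:5])
d=R.T@(np.array([x,y,z])-s['tool_pos'])*100
cy=np.degrees(np.arctan2(R[1,0],R[0,0]));t=-(yaw-cy);t=(t+90)%180-90
print('clock',round(s['clock'],2),'pos',s['tool_pos'].round(4),'yaw',cy.round(2),'q',s['q'].round(2),'open',round(s['opening'],3))
print('delta cm',d.round(2),'turn',t.round(2),'rows',np.ceil(np.linalg.norm(d)/4.17))
E
python3 go.py .4738 .0386 .2 -6.5
```

```text
clock 2.0 pos [0.1732 0.6005 0.2125] yaw 73.91 q [-1.26  0.69 -0.19  1.57  0.16  0.9  -0.22] open 0.998
delta cm [-45.67  44.46   1.25] turn 80.41 rows 16.0
```

send_rows(
  series=[
    {"delta_pos": [-2.9, 2.8, 0.1], "turn": 5, "jaw": 0},
    {"delta_pos": [-5.7, 5.6, 0.2], "turn": 10, "jaw": 0},
    {"delta_pos": [-8.6, 8.4, 0.3], "turn": 15, "jaw": 0},
    {"delta_pos": [-11.4, 11.2, 0.3], "turn": 20, "jaw": 0},
    {"delta_pos": [-14.3, 14, 0.4], "turn": 25, "jaw": 0},
    {"delta_pos": [-17.2, 16.8, 0.5], "turn": 30, "jaw": 0},
    {"delta_pos": [-20, 19.5, 0.6], "turn": 35, "jaw": 0},
    {"delta_pos": [-22.8, 22.2, 0.6], "turn": 40, "jaw": 0},
  ],
)

```text
clock: 2.67
tool_pos: [0.3239, 0.3183, 0.2067]
eef_rot: [0.957, 0.29, 0.0, -0.0]
contact_force: [1.3, 0.0, 0.3]
opening: 0.997
```

```bash
python3 go.py .4738 .0386 .2 -6.5
```

```text
clock 2.67 pos [0.3239 0.3183 0.2067] yaw 33.68 q [-0.86  0.48 -0.03  2.07  0.03  0.59 -0.32] open 0.997
delta cm [-3.04 31.59  0.67] turn 40.18 rows 8.0
```

send_rows(
  series=[
    {"delta_pos": [-0.4, 4.0, 0.1], "turn": 5, "jaw": 0},
    {"delta_pos": [-0.8, 8.0, 0.2], "turn": 10, "jaw": 0},
    {"delta_pos": [-1.2, 12, 0.3], "turn": 15, "jaw": 0},
    {"delta_pos": [-1.6, 16, 0.4], "turn": 20, "jaw": 0},
    {"delta_pos": [-2, 20, 0.5], "turn": 25, "jaw": 0},
    {"delta_pos": [-2.4, 24, 0.6], "turn": 30, "jaw": 0},
    {"delta_pos": [-2.7, 28, 0.7], "turn": 35, "jaw": 0},
    {"delta_pos": [-3.04, 31.6, 0.7], "turn": 40.2, "jaw": 0},
  ],
)

```text
clock: 3.33
tool_pos: [0.4755, 0.0383, 0.1997]
eef_rot: [0.998, -0.058, 0.0, -0.0]
contact_force: [0.5, 1.4, 0.1]
opening: 1.0
```

send_rows(
  series=[
    {"delta_pos": [0, 0, 0], "turn": 0, "jaw": 0},
    {"delta_pos": [0, 0, 0], "turn": 0, "jaw": 0},
    {"delta_pos": [0, 0, 0], "turn": 0, "jaw": 0},
  ],
)

```text
clock: 3.58
tool_pos: [0.474, 0.0414, 0.1995]
eef_rot: [0.999, -0.054, -0.0, -0.0]
contact_force: [-0.2, 0.6, -0.1]
opening: 0.999
```

```bash
python3 go.py .4738 .0386 .086 -6.5
python3 - <<'E'
from h import *
a=snap('top','top2.png');b=snap('scene','scene2.png')
cv2.imwrite('pics/c2.png',np.hstack([cv2.resize(a[150:350,200:420],None,fx=1.8,fy=1.8),cv2.resize(b[80:280,200:420],None,fx=1.8,fy=1.8)]))
E
```

```text
clock 3.58 pos [0.474  0.0414 0.1995] yaw -6.22 q [-0.26  0.52  0.12  2.03 -0.11  0.6  -0.18] open 0.999
delta cm [1.000e-02 2.900e-01 1.135e+01] turn 0.28 rows 3.0
```

View pics/c2.png

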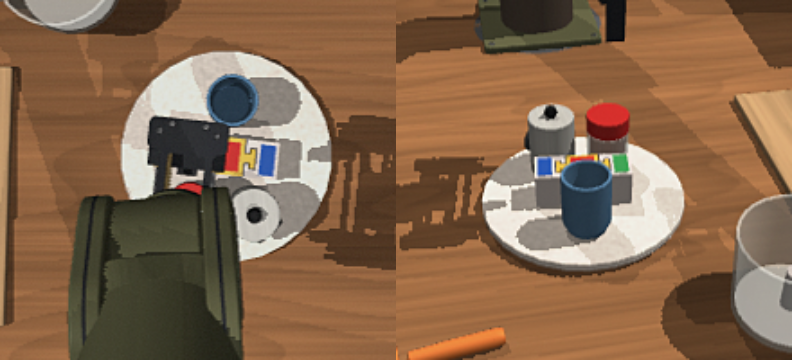

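send_rows(
  series=[
    {"delta_pos": [0, 0.2, 2.5], "turn": 0.3, "jaw": 0},
    {"delta_pos": [0, 0.3, 5], "turn": 0.3, "jaw": 0},
    {"delta_pos": [0, 0.3, 7.5], "turn": 0.3, "jaw": 0},
    {"delta_pos": [0, 0.3, 9.5], "turn": 0.3, "jaw": 0},
    {"delta_pos": [0, 0.3, 11], "turn": 0.3, "jaw": 0},
    {"delta_pos": [0, 0.3, 11.35], "turn": 0.3, "jaw": 0},
    {"delta_pos": [0, 0.3, 11.35], "turn": 0.3, "jaw": 0},
    {"delta_pos": [0, 0.3, 11.35], "turn": 0.3, "jaw": 0},
  ],
  force=20,
)

```text
clock: 4.35
tool_pos: [0.4741, 0.0386, 0.0865]
eef_rot: [0.998, -0.057, 0.0, -0.0]
contact_force: [0.1, -0.3, -0.7]
opening: 0.998
```

```bash
python3 go.py .4738 .0386 .086 -6.5
python3 - <<'E'
from h import *
a=snap('top','top3.png');b=snap('scene','scene3.png')
cv2.imwrite('pics/c3.png',np.hstack([cv2.resize(a[150:350,200:420],None,fx=1.8,fy=1.8),cv2.resize(b[60:260,200:420],None,fx=1.8,fy=1.8)]))
E
```

```text
clock 4.35 pos [0.4741 0.0386 0.0865] yaw -6.5 q [-0.21  0.73  0.06  2.12 -0.14  0.29 -0.15] open 0.998
delta cm [-0.03  0.01  0.05] turn 0.0 rows 1.0
```

View pics/c3.png

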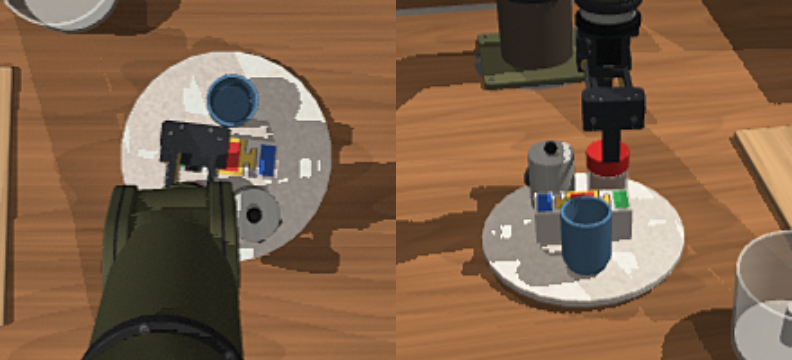

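The finger sits centred on the red lid and above the row, so I'll close the jaws.

send_rows(
  series=[
    {"delta_pos": [0, 0, 0], "turn": 0, "jaw": 0.5},
    {"delta_pos": [0, 0, 0], "turn": 0, "jaw": 0.5},
    {"delta_pos": [0, 0, 0], "turn": 0, "jaw": 0.5},
    {"delta_pos": [0, 0, 0], "turn": 0, "jaw": 0.5},
    {"delta_pos": [0, 0, 0], "turn": 0, "jaw": 0.5},
    {"delta_pos": [0, 0, 0], "turn": 0, "jaw": 0.5},
  ],
)

```text
clock: 4.95
tool_pos: [0.4741, 0.0378, 0.0861]
eef_rot: [0.998, -0.057, 0.0, -0.0]
contact_force: [-0.7, -0.0, 0.8]
opening: 0.571
```

send_rows(
  series=[
    {"delta_pos": [0, 0, -0.5], "turn": 0, "jaw": 0.5},
    {"delta_pos": [0, 0, -1.5], "turn": 0, "jaw": 0.5},
    {"delta_pos": [0, 0, -3], "turn": 0, "jaw": 0.5},
    {"delta_pos": [0, 0, -5], "turn": 0, "jaw": 0.5},
    {"delta_pos": [0, 0, -6.5], "turn": 0, "jaw": 0.5},
    {"delta_pos": [0, 0, -7], "turn": 0, "jaw": 0.5},
  ],
)

```text
clock: 5.45
tool_pos: [0.4751, 0.0378, 0.1581]
eef_rot: [0.998, -0.058, 0.002, -0.0]
contact_force: [0.1, -0.7, -0.1]
opening: 0.501
```

```bash
python3 go.py .379 .3366 .157 -6.5;python3 go.py .379 .3366 .157 83.5
python3 - <<'E'
from h import *
b=snap('scene','scene4.png')
cv2.imwrite('pics/c4.png',cv2.resize(b[20:240,180:460],None,fx=2,fy=2))
E
```

```text
clock 5.45 pos [0.4751 0.0378 0.1581] yaw -6.6 q [-0.24  0.59  0.1   2.07 -0.12  0.48 -0.16] open 0.501
delta cm [-12.99 -28.58   0.09] turn -0.1 rows 8.0
clock 5.45 pos [0.4751 0.0378 0.1581] yaw -6.6 q [-0.24  0.59  0.1   2.07 -0.12  0.48 -0.16] open 0.501
delta cm [-12.99 -28.58   0.09] turn 89.9 rows 8.0
```

View pics/c4.png

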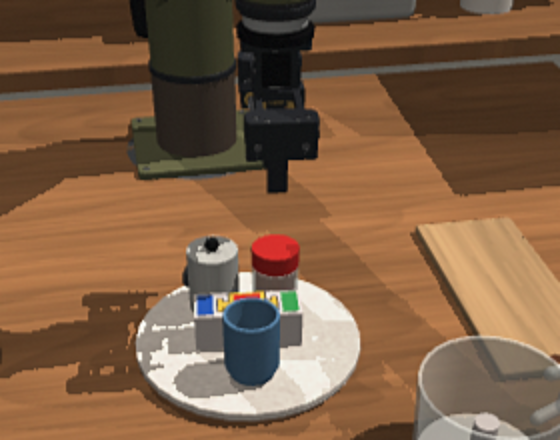

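The jar stayed put: the jaw target of 0.5 was too open to hold it. I'll check that nothing moved, then grip again with full closure.

```bash
python3 go.py .4738 .0386 .086 -6.5
python3 - <<'E'
from h import *
for n in ('scene',):
  snap(n,'x4.png')
  for l in ['spice_jar','salt_pig']:
    m=nets.trace(n,l)[0]['region'];ys,xs=np.nonzero(m);print(l,m.sum(),xs.min(),xs.max(),ys.min(),ys.max())
E
```

```text
clock 5.5 pos [0.4752 0.0378 0.1579] yaw -6.59 q [-0.24  0.59  0.1   2.07 -0.12  0.48 -0.16] open 0.499
delta cm [-0.17 -0.05  7.19] turn -0.09 rows 2.0Traceback (most recent call last):
  File "<stdin>", line 5, in <module>
IndexError: list index out of range
```

send_rows(
  series=[
    {"delta_pos": [-0.1, 0, 0], "turn": 0, "jaw": 0},
    {"delta_pos": [-0.1, 0, 0], "turn": 0, "jaw": 0},
    {"delta_pos": [-0.1, 0, 0], "turn": 0, "jaw": 0},
    {"delta_pos": [-0.1, 0, 0], "turn": 0, "jaw": 0},
    {"delta_pos": [-0.1, 0, 1], "turn": 0, "jaw": 0},
    {"delta_pos": [-0.1, 0, 3], "turn": 0, "jaw": 0},
    {"delta_pos": [-0.1, 0, 4], "turn": 0, "jaw": 0},
    {"delta_pos": [-0.1, 0, 4], "turn": 0, "jaw": 0},
  ],
)

```text
clock: 6.27
tool_pos: [0.4716, 0.0378, 0.1141]
eef_rot: [0.998, -0.057, -0.002, 0.0]
contact_force: [0.0, 0.1, 0.7]
opening: 1.002
```

```bash
python3 - <<'E'
from h import *
a=snap('scene','x5.png');b=cv2.imread('pics/scene0.png')
cv2.imwrite('pics/c5.png',np.hstack([cv2.resize(i[100:220,240:370],None,fx=3,fy=3) for i in (b,a)]))
E
python3 go.py .4738 .0386 .086 -6.5
```

```text
clock 6.32 pos [0.4722 0.0378 0.1151] yaw -6.59 q [-0.23  0.67  0.08  2.11 -0.13  0.37 -0.16] open 0.998
delta cm [ 0.16 -0.1   2.91] turn -0.09 rows 1.0
```

View pics/c5.png

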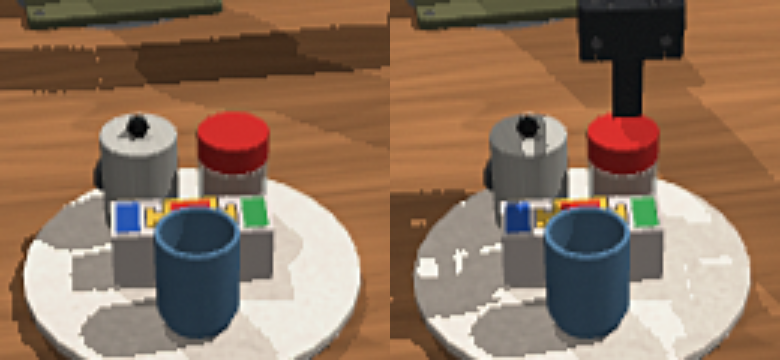

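send_rows(
  series=[
    {"delta_pos": [0.1, -0.1, 1.5], "turn": 0, "jaw": 0},
    {"delta_pos": [0.1, -0.1, 2.5], "turn": 0, "jaw": 0},
    {"delta_pos": [0.1, -0.1, 3], "turn": 0, "jaw": 0},
    {"delta_pos": [0.1, -0.1, 3], "turn": 0, "jaw": 0},
    {"delta_pos": [0.1, -0.1, 3], "turn": 0, "jaw": 0.4},
    {"delta_pos": [0.1, -0.1, 3], "turn": 0, "jaw": 0.6},
    {"delta_pos": [0.1, -0.1, 3], "turn": 0, "jaw": 0.8},
    {"delta_pos": [0.1, -0.1, 3], "turn": 0, "jaw": 1},
  ],
)

```text
clock: 6.98
tool_pos: [0.4746, 0.0388, 0.0865]
eef_rot: [0.998, -0.057, 0.001, -0.0]
contact_force: [0.4, 0.2, 0.0]
opening: 0.717
```

send_rows(
  series=[
    {"delta_pos": [0, 0, 0], "turn": 0, "jaw": 1},
    {"delta_pos": [0, 0, 0], "turn": 0, "jaw": 1},
    {"delta_pos": [0, 0, 0], "turn": 0, "jaw": 1},
    {"delta_pos": [0, 0, 0], "turn": 0, "jaw": 1},
    {"delta_pos": [0, 0, 0], "turn": 0, "jaw": 1},
    {"delta_pos": [0, 0, 0], "turn": 0, "jaw": 1},
  ],
)

```text
clock: 7.48
tool_pos: [0.4742, 0.0388, 0.086]
eef_rot: [0.998, -0.057, -0.0, -0.0]
contact_force: [0.5, 0.1, -0.0]
opening: 0.266
```

```bash
python3 - <<'E'
from h import *
a=snap('scene','x6.png');b=snap('top','y6.png')
cv2.imwrite('pics/c6.png',np.hstack([cv2.resize(i,None,fx=3,fy=3) for i in (a[100:220,240:370],b[180:300,260:390])]))
E
python3 go.py .4738 .0386 .086 -6.5
```

```text
clock 7.58 pos [0.4742 0.0388 0.086 ] yaw -6.59 q [-0.22  0.73  0.06  2.12 -0.14  0.29 -0.15] open 0.179
delta cm [-0.03  0.02 -0.  ] turn -0.09 rows 1.0
```

View pics/c6.png

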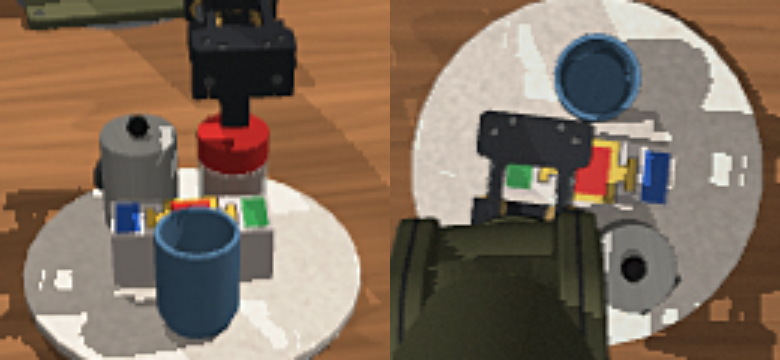

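```bash
python3 - <<'E'
from h import *
s=r.get_state();print(s['opening'],s['tool_pos'])
print('c5 tip open expected',proj('scene',(.472+.05,.035,.104)))
for dx in (.01,.03):
  for z in (.075,.098,.105): print(dx,z,proj('scene',(.474+dx,.038,z)))
print('lid top centre',proj('scene',(.474,.0386,.098)),'front edge',proj('scene',(.502,.0386,.098)),'back',proj('scene',(.446,.0386,.098)))
a=cv2.imread('pics/x6.png');cv2.imwrite('pics/c7.png',cv2.resize(a[60:220,240:400],None,fx=4,fy=4,interpolation=cv2.INTER_NEAREST)[:600])
E
```

```text
0.1791619408651226 [0.47417227 0.03877726 0.08597642]
c5 tip open expected [319.12359653 152.10170853]
0.01 0.075 [317.09578992 153.35947573]
0.01 0.098 [317.16298768 145.01751239]
0.01 0.105 [317.18385823 142.42663173]
0.03 0.075 [318.75700721 158.18729321]
0.03 0.098 [318.85168554 149.78699976]
0.03 0.105 [318.88110072 147.1771506 ]
lid top centre [316.5932477  142.66368658] front edge [318.94049515 149.27630678] back [314.34760784 136.33731333]
```

View pics/c7.png

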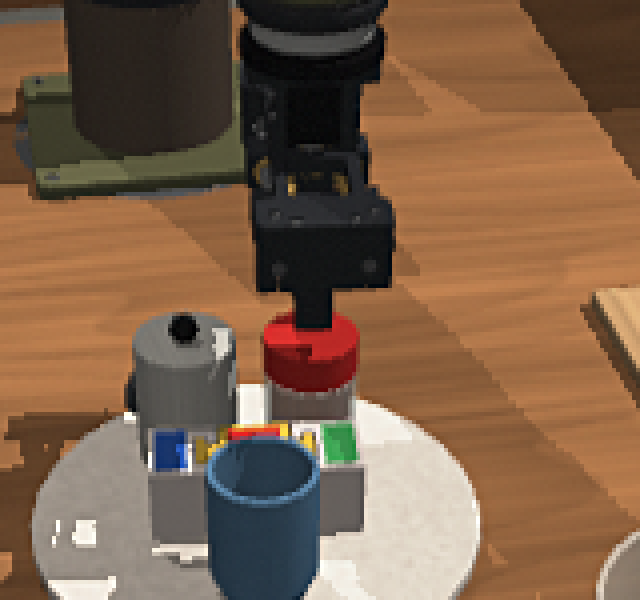

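The fingertips show at row 142 above the lid. That puts them near z≈0.105, against 0.075 expected from the reported TCP. I'll check this with a gentle touch on the lid.

send_rows(
  series=[
    {"delta_pos": [0, 0, 0.15], "turn": 0, "jaw": 0.8},
    {"delta_pos": [0, 0, 0.15], "turn": 0, "jaw": 0.8},
    {"delta_pos": [0, 0, 0.3], "turn": 0, "jaw": 0.8},
    {"delta_pos": [0, 0, 0.3], "turn": 0, "jaw": 0.8},
  ],
)

```text
clock: 7.92
tool_pos: [0.4741, 0.0388, 0.0828]
eef_rot: [0.998, -0.057, -0.0, -0.0]
contact_force: [-0.5, -0.1, -0.4]
opening: 0.201
```

```bash
python3 - <<'E'
from h import *
s=r.get_state();print(s['opening'],s['tool_pos'],s['contact_force'])
a=snap('scene','x8.png');b=snap('top','y8.png')
cv2.imwrite('pics/c8.png',np.hstack([cv2.resize(a[60:210,270:370],None,fx=4,fy=4),cv2.resize(b[150:300,270:370],None,fx=4,fy=4)]))
for n in ('scene','top'):
  for z in (.0835-.011,.105):
    for dx in (.01,.02,-.02): print(n,z,dx,proj(n,(.474+dx,.0388-dx*.11,z)))
E
```

```text
0.2011949907069679 [0.47408284 0.03877669 0.08277534] [-0.48692319 -0.10906538 -0.39597862]
scene 0.07250000000000001 0.01 [316.96250251 154.26397222]
scene 0.07250000000000001 0.02 [317.31813843 156.7112469 ]
scene 0.07250000000000001 -0.02 [315.92891292 147.1514241 ]
scene 0.105 0.01 [317.05495539 142.43959157]
scene 0.105 0.02 [317.41931285 144.8442171 ]
scene 0.105 -0.02 [315.99675792 135.45587655]
top 0.07250000000000001 0.01 [305.64891092 259.23369229]
top 0.07250000000000001 0.02 [306.17095448 254.41429273]
top 0.07250000000000001 -0.02 [304.07862065 273.73029146]
top 0.105 0.01 [305.19833212 260.2231545 ]
top 0.105 0.02 [305.73917797 255.23234984]
top 0.105 -0.02 [303.57133209 275.23674727]
```

View pics/c8.png

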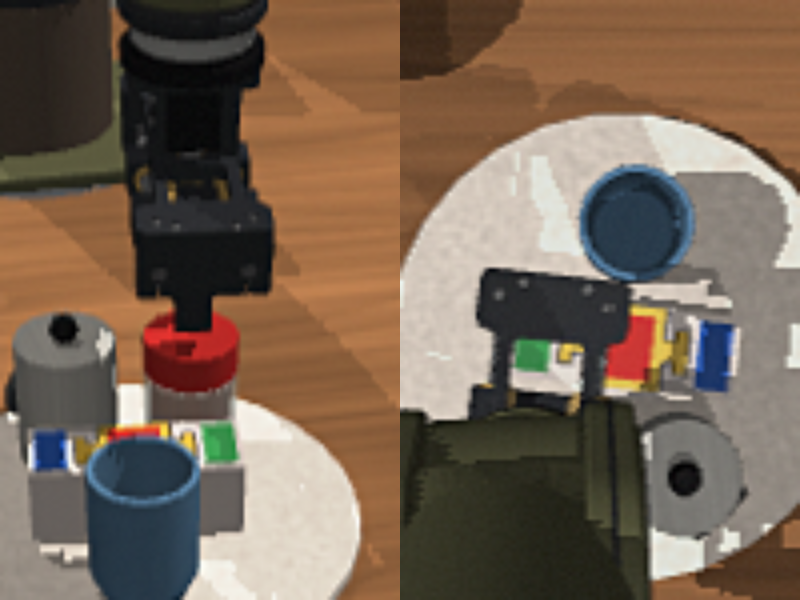

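send_rows(
  series=[
    {"delta_pos": [0, 0, 0.15], "turn": 0, "jaw": 0.8},
    {"delta_pos": [0, 0, 0.15], "turn": 0, "jaw": 0.8},
    {"delta_pos": [0, 0, 0.3], "turn": 0, "jaw": 0.8},
    {"delta_pos": [0, 0, 0.3], "turn": 0, "jaw": 0.8},
  ],
)

```text
clock: 8.35
tool_pos: [0.4741, 0.0388, 0.0798]
eef_rot: [0.998, -0.057, -0.0, -0.0]
contact_force: [-0.4, 0.0, 0.3]
opening: 0.198
```

send_rows(
  series=[
    {"delta_pos": [0, 0, 0.1], "turn": 0, "jaw": 0.8},
    {"delta_pos": [0, 0, 0.1], "turn": 0, "jaw": 0.8},
    {"delta_pos": [0, 0, 0.2], "turn": 0, "jaw": 0.8},
    {"delta_pos": [0, 0, 0.2], "turn": 0, "jaw": 0.8},
  ],
)

```text
clock: 8.68
tool_pos: [0.4741, 0.0388, 0.0779]
eef_rot: [0.998, -0.057, -0.0, -0.0]
contact_force: [-0.2, 0.6, 0.8]
opening: 0.2
```

send_rows(
  series=[
    {"delta_pos": [0, 0, 0.1], "turn": 0, "jaw": 0.8},
    {"delta_pos": [0, 0, 0.1], "turn": 0, "jaw": 0.8},
    {"delta_pos": [0, 0, 0.2], "turn": 0, "jaw": 0.8},
    {"delta_pos": [0, 0, 0.2], "turn": 0, "jaw": 0.8},
  ],
)

```text
clock: 9.02
tool_pos: [0.4741, 0.0388, 0.0759]
eef_rot: [0.998, -0.057, -0.0, -0.0]
contact_force: [-1.2, -1.2, -0.1]
opening: 0.2
```

```bash
python3 - <<'E'
from h import *
s=r.get_state();print(s['opening'],s['tool_pos'],s['contact_force'])
a=snap('scene','x9.png')
cv2.imwrite('pics/c9.png',cv2.resize(a[90:190,260:370],None,fx=6,fy=6))
E
```

```text
0.19960654985849066 [0.47414716 0.03878972 0.07588935] [-1.17829258 -1.19772533 -0.14833212]
```

View pics/c9.png

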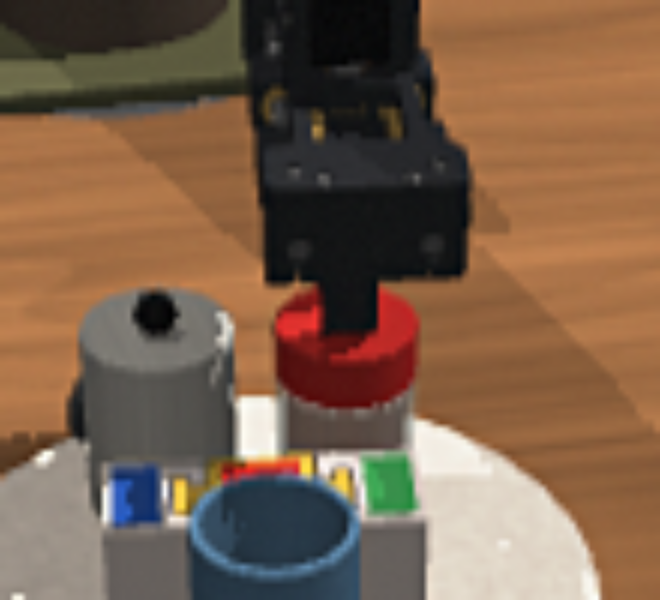

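send_rows(
  series=[
    {"delta_pos": [0, 0, 0.1], "turn": 0, "jaw": 0.8},
    {"delta_pos": [0, 0, 0.1], "turn": 0, "jaw": 0.8},
    {"delta_pos": [0, 0, 0.15], "turn": 0, "jaw": 0.8},
    {"delta_pos": [0, 0, 0.15], "turn": 0, "jaw": 0.8},
  ],
)

```text
clock: 9.4
tool_pos: [0.4741, 0.0388, 0.0744]
eef_rot: [0.998, -0.057, -0.0, -0.0]
contact_force: [0.2, 0.2, 0.2]
opening: 0.195
```

send_rows(
  series=[
    {"delta_pos": [0, 0, 0.1], "turn": 0, "jaw": 0.8},
    {"delta_pos": [0, 0, 0.1], "turn": 0, "jaw": 0.8},
    {"delta_pos": [0, 0, 0.15], "turn": 0, "jaw": 0.8},
    {"delta_pos": [0, 0, 0.15], "turn": 0, "jaw": 0.8},
  ],
)

```text
clock: 9.73
tool_pos: [0.4742, 0.0388, 0.0729]
eef_rot: [0.998, -0.057, -0.0, -0.0]
contact_force: [0.7, -0.4, -0.3]
opening: 0.201
```

send_rows(
  series=[
    {"delta_pos": [0, 0, 0.1], "turn": 0, "jaw": 0.8},
    {"delta_pos": [0, 0, 0.1], "turn": 0, "jaw": 0.8},
    {"delta_pos": [0, 0, 0.15], "turn": 0, "jaw": 0.8},
    {"delta_pos": [0, 0, 0.15], "turn": 0, "jaw": 0.8},
  ],
)

```text
clock: 10.07
tool_pos: [0.4743, 0.0388, 0.0722]
eef_rot: [0.998, -0.058, 0.0, -0.0]
contact_force: [-0.7, -0.1, 9.7]
opening: 0.201
```

```bash
python3 - <<'E'
from h import *
s=r.get_state();print(s['opening'],s['tool_pos'],s['contact_force'])
a=snap('scene','x10.png')
cv2.imwrite('pics/c10.png',cv2.resize(a[90:190,260:370],None,fx=6,fy=6))
E
```

```text
0.20075050793833618 [0.47426724 0.03878157 0.07224305] [-0.73062954 -0.08702811  9.71434103]
```

View pics/c10.png

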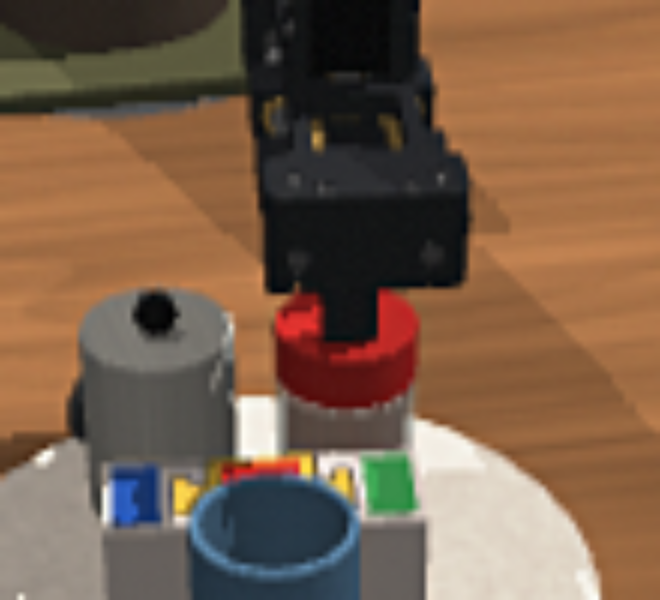

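Contact came at a reported z of 0.0722, so the true tips sit 25 mm above the reported TCP instead of 11 mm below it. I'll subtract about 36 mm from commanded heights from here on.

send_rows(
  series=[
    {"delta_pos": [0, 0, -1], "turn": 0, "jaw": 0.8},
    {"delta_pos": [0, 0, -1], "turn": 0, "jaw": 0},
    {"delta_pos": [0, 0, -1], "turn": 0, "jaw": 0},
    {"delta_pos": [0, 0, -1], "turn": 0, "jaw": 0},
    {"delta_pos": [0, 0, -1], "turn": 0, "jaw": 0},
    {"delta_pos": [0, 0, -1], "turn": 0, "jaw": 0},
    {"delta_pos": [0, 0, -1], "turn": 0, "jaw": 0},
    {"delta_pos": [0, 0, -1], "turn": 0, "jaw": 0},
  ],
)

```text
clock: 10.78
tool_pos: [0.474, 0.0387, 0.0813]
eef_rot: [0.998, -0.057, -0.0, 0.0]
contact_force: [0.2, 0.0, -0.1]
opening: 0.709
```

send_rows(
  series=[
    {"delta_pos": [0, 0, 0], "turn": 0, "jaw": 0},
    {"delta_pos": [0, 0, 0], "turn": 0, "jaw": 0},
    {"delta_pos": [0, 0, 0], "turn": 0, "jaw": 0},
    {"delta_pos": [0, 0, 0], "turn": 0, "jaw": 0},
  ],
)

```text
clock: 11.12
tool_pos: [0.4742, 0.0388, 0.0815]
eef_rot: [0.998, -0.057, 0.0, -0.0]
contact_force: [0.7, -0.2, -1.0]
opening: 0.992
```

```bash
python3 go.py .474 .0386 .05 -6.5; python3 - <<'E'
from h import *
a=snap('scene','x11.png');b=snap('top','y11.png')
cv2.imwrite('pics/c11.png',np.hstack([cv2.resize(a[60:210,270:370],None,fx=4,fy=4),cv2.resize(b[150:300,270:370],None,fx=4,fy=4)]))
E
```

```text
clock 11.12 pos [0.4742 0.0388 0.0815] yaw -6.59 q [-0.21  0.74  0.06  2.13 -0.14  0.28 -0.15] open 0.992
delta cm [-0.02  0.02  3.15] turn -0.09 rows 1.0
```

View pics/c11.png

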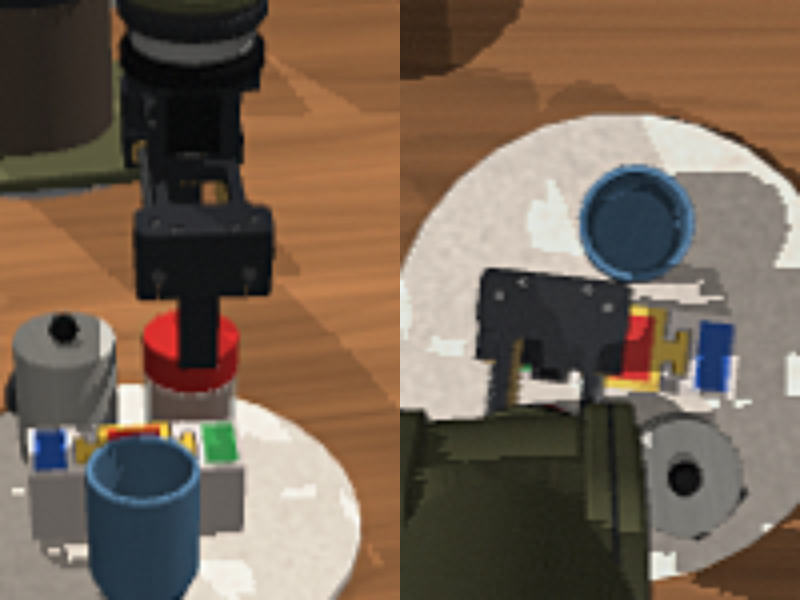

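send_rows(
  series=[
    {"delta_pos": [0, 0, 1], "turn": 0, "jaw": 0},
    {"delta_pos": [0, 0, 2], "turn": 0, "jaw": 0},
    {"delta_pos": [0, 0, 2.8], "turn": 0, "jaw": 0},
    {"delta_pos": [0, 0, 3.1], "turn": 0, "jaw": 0},
    {"delta_pos": [0, 0, 3.1], "turn": 0, "jaw": 0},
    {"delta_pos": [0, 0, 3.1], "turn": 0, "jaw": 0.2},
    {"delta_pos": [0, 0, 3.1], "turn": 0, "jaw": 0.4},
    {"delta_pos": [0, 0, 3.1], "turn": 0, "jaw": 1},
  ],
)

```text
clock: 11.88
tool_pos: [0.4744, 0.0388, 0.0508]
eef_rot: [0.998, -0.057, 0.0, -0.0]
contact_force: [-0.7, -0.2, 0.2]
opening: 0.798
```

send_rows(
  series=[
    {"delta_pos": [0, 0, 0], "turn": 0, "jaw": 1},
    {"delta_pos": [0, 0, 0], "turn": 0, "jaw": 1},
    {"delta_pos": [0, 0, 0], "turn": 0, "jaw": 1},
    {"delta_pos": [0, 0, 0], "turn": 0, "jaw": 1},
    {"delta_pos": [0, 0, 0], "turn": 0, "jaw": 1},
    {"delta_pos": [0, 0, 0], "turn": 0, "jaw": 1},
  ],
)

```text
clock: 12.38
tool_pos: [0.475, 0.0388, 0.0508]
eef_rot: [0.998, -0.058, 0.001, -0.0]
contact_force: [0.4, 0.1, 5.1]
opening: 0.631
```

```bash
python3 go.py .474 .0386 .05 -6.5; python3 - <<'E'
from h import *
a=snap('scene','x12.png')
cv2.imwrite('pics/c12.png',cv2.resize(a[60:210,240:370],None,fx=4,fy=4))
E
```

```text
clock 12.38 pos [0.475  0.0388 0.0508] yaw -6.6 q [-0.2   0.8   0.04  2.14 -0.15  0.2  -0.15] open 0.631
delta cm [-0.1   0.03  0.08] turn -0.1 rows 1.0
```

View pics/c12.png

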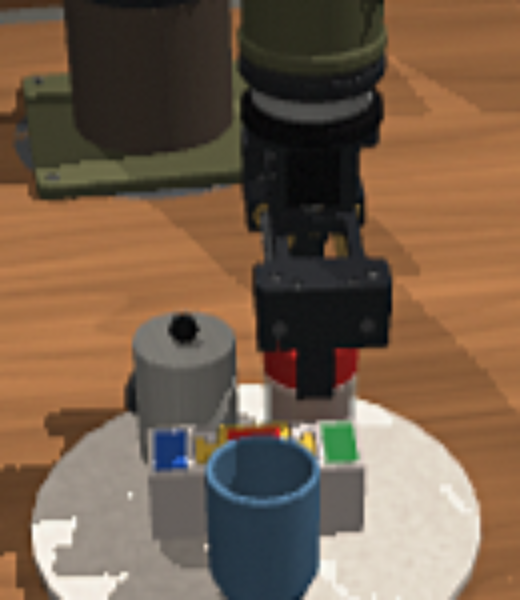

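Gripped: the opening of 0.631 is 55.5 mm, matching the 56 mm jar. Lifting now.

send_rows(
  series=[
    {"delta_pos": [0, 0, -0.5], "turn": 0, "jaw": 1},
    {"delta_pos": [0, 0, -1.5], "turn": 0, "jaw": 1},
    {"delta_pos": [0, 0, -3], "turn": 0, "jaw": 1},
    {"delta_pos": [0, 0, -5], "turn": 0, "jaw": 1},
    {"delta_pos": [0, 0, -7], "turn": 0, "jaw": 1},
    {"delta_pos": [0, 0, -8.5], "turn": 0, "jaw": 1},
    {"delta_pos": [0, 0, -9], "turn": 0, "jaw": 1},
    {"delta_pos": [0, 0, -9], "turn": 0, "jaw": 1},
  ],
)

```text
clock: 13.1
tool_pos: [0.4743, 0.0389, 0.1418]
eef_rot: [0.998, -0.057, 0.001, -0.0]
contact_force: [-0.0, 0.6, -2.4]
opening: 0.63
```

```bash
python3 go.py .379 .3366 .14 -6.5; python3 - <<'E'
from h import *
a=snap('scene','x13.png')
cv2.imwrite('pics/c13.png',cv2.resize(a[20:210,240:370],None,fx=3,fy=3))
E
```

```text
clock 13.1 pos [0.4743 0.0389 0.1418] yaw -6.58 q [-0.24  0.62  0.09  2.09 -0.13  0.44 -0.16] open 0.63
delta cm [-12.88 -28.48   0.17] turn -0.08 rows 8.0
```

View pics/c13.png

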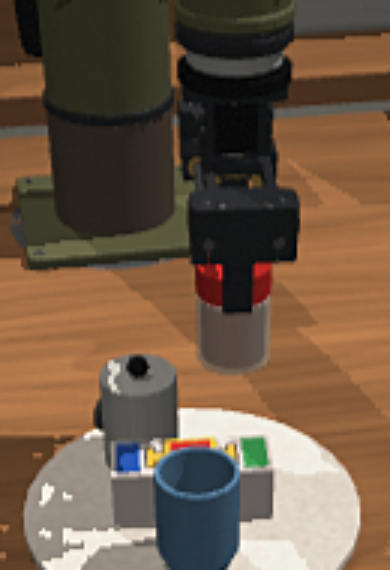

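send_rows(
  series=[
    {"delta_pos": [-0.6, -1.3, 0], "turn": 0, "jaw": 1},
    {"delta_pos": [-2, -4.4, 0], "turn": 0, "jaw": 1},
    {"delta_pos": [-3.6, -8, 0], "turn": 0, "jaw": 1},
    {"delta_pos": [-5.2, -11.6, 0], "turn": 0, "jaw": 1},
    {"delta_pos": [-6.8, -15.1, 0], "turn": 0, "jaw": 1},
    {"delta_pos": [-8.4, -18.7, 0], "turn": 0, "jaw": 1},
    {"delta_pos": [-10, -22.2, 0], "turn": 0, "jaw": 1},
    {"delta_pos": [-11.3, -25, 0], "turn": 0, "jaw": 1},
  ],
)

```text
clock: 13.82
tool_pos: [0.3881, 0.3028, 0.1392]
eef_rot: [0.998, -0.056, -0.001, 0.0]
contact_force: [0.9, -0.7, -2.4]
opening: 0.627
```

send_rows(
  series=[
    {"delta_pos": [-1, -2.3, 0], "turn": 0, "jaw": 1},
    {"delta_pos": [-1.5, -3.3, 0], "turn": 0, "jaw": 1},
    {"delta_pos": [-1.6, -3.5, 0], "turn": 0, "jaw": 1},
    {"delta_pos": [-1.6, -3.5, 0], "turn": 0, "jaw": 1},
    {"delta_pos": [-1.6, -3.5, 0], "turn": 0, "jaw": 1},
  ],
)

```text
clock: 14.23
tool_pos: [0.3793, 0.3341, 0.1401]
eef_rot: [0.998, -0.059, -0.0, 0.001]
contact_force: [-0.8, -1.2, -1.4]
opening: 0.631
```

```bash
python3 go.py .379 .3366 .046 -6.5; python3 - <<'E'
from h import *
a=snap('scene','x14.png');b=snap('top','y14.png')
cv2.imwrite('pics/c14.png',np.hstack([cv2.resize(a[20:220,340:490],None,fx=2.5,fy=2.5),cv2.resize(b[160:360,90:240],None,fx=2.5,fy=2.5)]))
E
```

```text
clock 14.23 pos [0.3793 0.3341 0.1401] yaw -6.75 q [-0.94  0.66  0.2   2.   -0.26  0.5  -0.67] open 0.631
delta cm [-0.06 -0.27  9.41] turn -0.25 rows 3.0
```

View pics/c14.png

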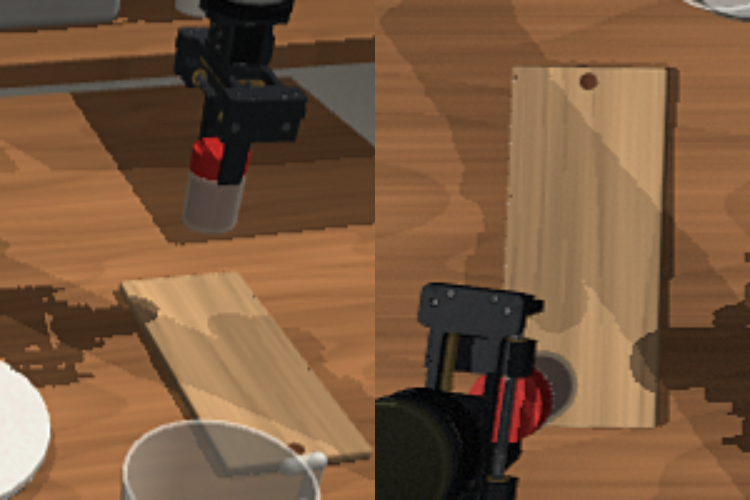

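```bash
python3 - <<'E'
from h import *
for z in(.15,.188): print(plane('top',(145,320),z), proj('top',(.379,.334,z)),proj('scene',(.379,.334,.108)))
E
```

```text
[0.37422302 0.34175117 0.15      ] [149.11088993 317.45295163] [422.22172627 108.32756337]
[0.38150898 0.32739332 0.188     ] [141.35392384 321.40050786] [422.22172627 108.32756337]
```

send_rows(
  series=[
    {"delta_pos": [0, -0.2, 1.5], "turn": -0.2, "jaw": 1},
    {"delta_pos": [0, -0.2, 4], "turn": -0.2, "jaw": 1},
    {"delta_pos": [0, -0.2, 6.5], "turn": -0.2, "jaw": 1},
    {"delta_pos": [0, -0.2, 8], "turn": -0.2, "jaw": 1},
    {"delta_pos": [0, -0.2, 8.8], "turn": -0.2, "jaw": 1},
    {"delta_pos": [0, -0.2, 9.1], "turn": -0.2, "jaw": 1},
    {"delta_pos": [0, -0.2, 9.2], "turn": -0.2, "jaw": 1},
    {"delta_pos": [0, -0.2, 9.2], "turn": -0.2, "jaw": 1},
  ],
)

```text
clock: 15.0
tool_pos: [0.3797, 0.3385, 0.0491]
eef_rot: [0.998, -0.056, 0.0, -0.0]
contact_force: [-0.1, -0.2, -1.4]
opening: 0.628
```

send_rows(
  series=[
    {"delta_pos": [0, 0, 0.15], "turn": 0, "jaw": 1},
    {"delta_pos": [0, 0, 0.3], "turn": 0, "jaw": 1},
    {"delta_pos": [0, 0, 0.3], "turn": 0, "jaw": 1},
  ],
)

```text
clock: 15.25
tool_pos: [0.3791, 0.3389, 0.0459]
eef_rot: [0.998, -0.056, 0.0, -0.0]
contact_force: [-0.2, 0.1, -1.6]
opening: 0.628
```

send_rows(
  series=[
    {"delta_pos": [0, 0, 0.1], "turn": 0, "jaw": 1},
    {"delta_pos": [0, 0, 0.15], "turn": 0, "jaw": 1},
    {"delta_pos": [0, 0, 0.15], "turn": 0, "jaw": 1},
  ],
)

```text
clock: 15.5
tool_pos: [0.3792, 0.339, 0.0448]
eef_rot: [0.998, -0.056, 0.0, -0.0]
contact_force: [-0.3, 0.5, 5.0]
opening: 0.633
```

send_rows(
  series=[
    {"delta_pos": [0, 0, 0], "turn": 0, "jaw": 0.3},
    {"delta_pos": [0, 0, 0], "turn": 0, "jaw": 0.2},
    {"delta_pos": [0, 0, 0], "turn": 0, "jaw": 0.1},
    {"delta_pos": [0, 0, 0], "turn": 0, "jaw": 0},
    {"delta_pos": [0, 0, -1.5], "turn": 0, "jaw": 0},
    {"delta_pos": [0, 0, -5], "turn": 0, "jaw": 0},
    {"delta_pos": [0, 0, -9], "turn": 0, "jaw": 0},
    {"delta_pos": [0, 0, -12], "turn": 0, "jaw": 0},
  ],
)

```text
clock: 16.17
tool_pos: [0.3792, 0.3386, 0.1661]
eef_rot: [0.998, -0.056, 0.0, -0.0]
contact_force: [1.0, -0.1, 0.3]
opening: 0.999
```

```bash
python3 go.py .466 -.0345 .16 -6.5
```

```text
clock 16.17 pos [0.3792 0.3386 0.1661] yaw -6.41 q [-0.96  0.62  0.23  1.98 -0.25  0.57 -0.68] open 0.999
delta cm [12.8  36.11  0.6 ] turn 0.09 rows 10.0
```

send_rows(
  series=[
    {"delta_pos": [1.3, 3.8, 0.1], "turn": 0, "jaw": 0},
    {"delta_pos": [2.7, 7.6, 0.2], "turn": 0, "jaw": 0},
    {"delta_pos": [4, 11.4, 0.3], "turn": 0, "jaw": 0},
    {"delta_pos": [5.4, 15.2, 0.4], "turn": 0, "jaw": 0},
    {"delta_pos": [6.7, 19, 0.5], "turn": 0, "jaw": 0},
    {"delta_pos": [8.1, 22.8, 0.6], "turn": 0, "jaw": 0},
    {"delta_pos": [9.4, 26.6, 0.6], "turn": 0, "jaw": 0},
    {"delta_pos": [10.8, 30.4, 0.6], "turn": 0, "jaw": 0},
  ],
)

```text
clock: 16.83
tool_pos: [0.4522, 0.0226, 0.1579]
eef_rot: [0.998, -0.056, -0.0, -0.0]
contact_force: [1.5, -0.0, -0.1]
opening: 1.002
```

send_rows(
  series=[
    {"delta_pos": [1.3, 3.7, 0], "turn": 0, "jaw": 0},
    {"delta_pos": [2, 5.7, 0], "turn": 0.1, "jaw": 0},
    {"delta_pos": [2, 5.7, 0], "turn": 0.1, "jaw": 0},
    {"delta_pos": [2, 5.7, 0], "turn": 0.1, "jaw": 0},
    {"delta_pos": [2, 5.7, 0], "turn": 0.1, "jaw": 0},
  ],
)

```text
clock: 17.25
tool_pos: [0.4656, -0.0332, 0.1579]
eef_rot: [0.998, -0.056, -0.0, -0.0]
contact_force: [-0.4, 0.5, -0.1]
opening: 1.002
```

```bash
python3 go.py .466 -.0342 .0505 -6.5; python3 - <<'E'
from h import *
a=snap('scene','x15.png');b=snap('top','y15.png')
cv2.imwrite('pics/c15.png',np.hstack([cv2.resize(a[20:220,260:490],None,fx=1.7,fy=1.7),cv2.resize(b[160:360,120:350],None,fx=1.7,fy=1.7)]))
d=nets.trace('top','spice_jar')
if d: 
  m=d[0]['region'];ys,xs=np.nonzero(m);print('jar mid plane',plane('top',(xs.mean(),ys.mean()),.08),m.sum())
  import pickle;pickle.dump(m,open('jar.pkl','wb'))
E
```

```text
clock 17.25 pos [ 0.4656 -0.0332  0.1579] yaw -6.43 q [-0.09  0.58  0.09  2.1  -0.12  0.47 -0.01] open 1.002
delta cm [ 0.06  0.1  10.74] turn 0.07 rows 3.0
jar mid plane [0.38224071 0.33081674 0.08      ] 895
```

View pics/c15.png

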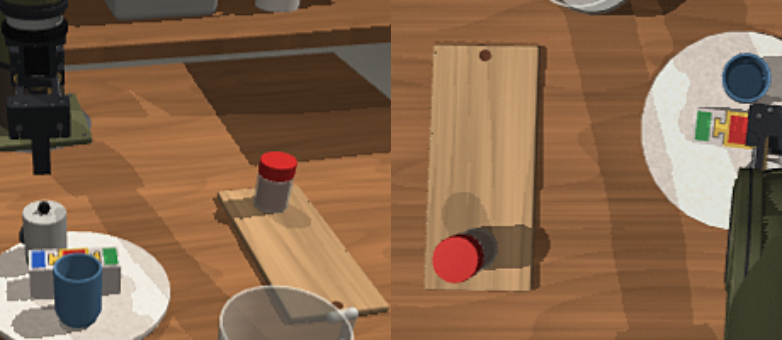

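```bash
sed -n '/^t=/,/^one=/p' m2.py > f.py; sed -i '1i from h import *\nfrom scipy.optimize import minimize' f.py; python3 - <<'E'
from f import *
import pickle
m=pickle.load(open('jar.pkl','rb')).astype(np.float32)
print(fit(lambda p:cyl(p[0],p[1],.028,.012,.092),[('top',m,one)],[.38,.335],[.01,.01]))
im=cv2.imread('pics/y15.png');h=cv2.cvtColor(im,cv2.COLOR_BGR2HSV);red=((h[...,0]<6)|(h[...,0]>174))&(h[...,1]>170);red[:,:130]=0;red[:,220:]=0
k=cv2.connectedComponentsWithStats(red.astype(np.uint8));i=1+np.argmax(k[2][1:,4]);print(k[2][i],k[3][i])
mm=(k[1]==i).astype(np.float32)
print(fit(lambda p:cyl(p[0],p[1],.028,.068,.092),[('top',mm,one)],[.38,.335],[.01,.01]))
im=cv2.imread('pics/top0.png');h=cv2.cvtColor(im,cv2.COLOR_BGR2HSV);red=((h[...,0]<6)|(h[...,0]>174))&(h[...,1]>170);red[:250]=0;
k=cv2.connectedComponentsWithStats(red.astype(np.uint8));i=1+np.argmax(k[2][1:,4]);print(k[2][i],k[3][i])
mm=(k[1]==i).astype(np.float32)
print(fit(lambda p:cyl(p[0],p[1],.028,.074,.098),[('top',mm,one)],[.47,.035],[.01,.01]))
E
```

```text
(array([0.3790829 , 0.33758555]), np.float64(0.0672486033519553))
[145 298  29  29 651] [158.87250384 311.5437788 ]
(array([0.37828648, 0.33944691]), np.float64(0.10925499231950844))
[292 251  27  28 563] [304.80461812 264.55950266]
(array([0.47430351, 0.03900402]), np.float64(0.10646092362344582))
```

The jar's fitted position agrees with the tool pose to within 2 mm in xy. Now the pig.

send_rows(
  series=[
    {"delta_pos": [0, 0.1, 3], "turn": 0, "jaw": 0},
    {"delta_pos": [0, 0.1, 6], "turn": 0, "jaw": 0},
    {"delta_pos": [0, 0.1, 8.5], "turn": 0, "jaw": 0},
    {"delta_pos": [0, 0.1, 10], "turn": 0, "jaw": 0},
    {"delta_pos": [0, 0.1, 10.7], "turn": 0, "jaw": 0},
    {"delta_pos": [0, 0.1, 10.7], "turn": 0, "jaw": 0},
    {"delta_pos": [0, 0.1, 10.7], "turn": 0, "jaw": 0.2},
    {"delta_pos": [0, 0.1, 10.7], "turn": 0, "jaw": 0.4},
  ],
)

```text
clock: 18.07
tool_pos: [0.4665, -0.035, 0.0519]
eef_rot: [0.998, -0.056, 0.001, -0.0]
contact_force: [0.4, -0.1, -1.3]
opening: 0.875
```

send_rows(
  series=[
    {"delta_pos": [0, 0, 0], "turn": 0, "jaw": 1},
    {"delta_pos": [0, 0, 0], "turn": 0, "jaw": 1},
    {"delta_pos": [0, 0, 0], "turn": 0, "jaw": 1},
    {"delta_pos": [0, 0, 0], "turn": 0, "jaw": 1},
    {"delta_pos": [0, 0, 0], "turn": 0, "jaw": 1},
    {"delta_pos": [0, 0, 0], "turn": 0, "jaw": 1},
  ],
)

```text
clock: 18.57
tool_pos: [0.4669, -0.0354, 0.0518]
eef_rot: [0.998, -0.057, 0.001, -0.0]
contact_force: [0.9, 0.0, 6.9]
opening: 0.672
```

send_rows(
  series=[
    {"delta_pos": [0, 0, -0.5], "turn": 0, "jaw": 1},
    {"delta_pos": [0, 0, -1.5], "turn": 0, "jaw": 1},
    {"delta_pos": [0, 0, -3], "turn": 0, "jaw": 1},
    {"delta_pos": [0, 0, -5], "turn": 0, "jaw": 1},
    {"delta_pos": [0, 0, -7], "turn": 0, "jaw": 1},
    {"delta_pos": [0, 0, -8.5], "turn": 0, "jaw": 1},
    {"delta_pos": [0, 0, -9], "turn": 0, "jaw": 1},
    {"delta_pos": [0, 0, -9], "turn": 0, "jaw": 1},
  ],
)

```text
clock: 19.23
tool_pos: [0.4664, -0.0353, 0.1423]
eef_rot: [0.998, -0.057, 0.001, -0.0]
contact_force: [0.7, 0.7, -1.6]
opening: 0.673
```

```bash
python3 go.py .484 .334 .14 -6.5; python3 - <<'E'
from h import *
a=snap('scene','x16.png')
cv2.imwrite('pics/c16.png',cv2.resize(a[20:210,240:370],None,fx=3,fy=3))
E
```

```text
clock 19.23 pos [ 0.4664 -0.0353  0.1423] yaw -6.49 q [-0.08  0.61  0.09  2.11 -0.13  0.42 -0.01] open 0.673
delta cm [ -2.42 -36.9    0.24] turn 0.01 rows 9.0
```

View pics/c16.png

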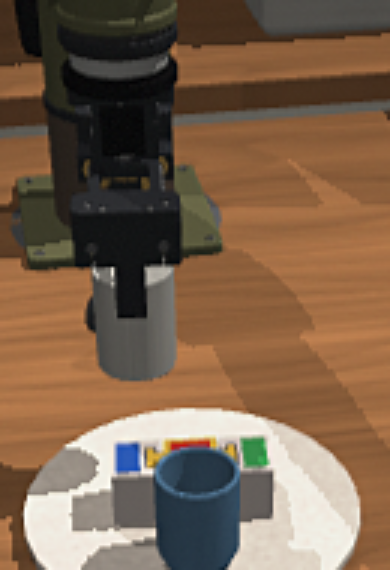

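send_rows(
  series=[
    {"delta_pos": [-0.1, -1.5, 0], "turn": 0, "jaw": 1},
    {"delta_pos": [-0.3, -4.7, 0], "turn": 0, "jaw": 1},
    {"delta_pos": [-0.6, -8.6, 0], "turn": 0, "jaw": 1},
    {"delta_pos": [-0.8, -12.5, 0], "turn": 0, "jaw": 1},
    {"delta_pos": [-1.1, -16.4, 0], "turn": 0, "jaw": 1},
    {"delta_pos": [-1.3, -20.3, 0], "turn": 0, "jaw": 1},
    {"delta_pos": [-1.6, -24.2, 0], "turn": 0, "jaw": 1},
    {"delta_pos": [-1.8, -28, 0], "turn": 0, "jaw": 1},
  ],
)

```text
clock: 19.95
tool_pos: [0.4781, 0.2467, 0.1396]
eef_rot: [0.998, -0.056, -0.001, 0.001]
contact_force: [0.2, 1.3, -1.6]
opening: 0.672
```

send_rows(
  series=[
    {"delta_pos": [-0.2, -3.7, 0.1], "turn": 0, "jaw": 1},
    {"delta_pos": [-0.5, -6.8, 0.2], "turn": 0, "jaw": 1},
    {"delta_pos": [-0.6, -8.4, 0.2], "turn": 0, "jaw": 1},
    {"delta_pos": [-0.6, -8.9, 0.2], "turn": 0, "jaw": 1},
    {"delta_pos": [-0.6, -8.9, 0.2], "turn": 0, "jaw": 1},
    {"delta_pos": [-0.6, -8.9, 0.2], "turn": 0, "jaw": 1},
  ],
)

```text
clock: 20.45
tool_pos: [0.4834, 0.3317, 0.1381]
eef_rot: [0.998, -0.057, -0.001, 0.001]
contact_force: [-0.2, -1.1, -2.7]
opening: 0.672
```

```bash
python3 go.py .484 .334 .048 -6.5
```

```text
clock 20.45 pos [0.4834 0.3317 0.1381] yaw -6.58 q [-0.81  0.75  0.22  1.77 -0.24  0.66 -0.56] open 0.672
delta cm [ 0.04 -0.26  9.01] turn -0.08 rows 3.0
```

send_rows(
  series=[
    {"delta_pos": [0, 0, 1.5], "turn": 0, "jaw": 1},
    {"delta_pos": [0, 0, 4], "turn": 0, "jaw": 1},
    {"delta_pos": [0, 0, 6.5], "turn": 0, "jaw": 1},
    {"delta_pos": [0, 0, 8], "turn": 0, "jaw": 1},
    {"delta_pos": [0, 0, 8.7], "turn": 0, "jaw": 1},
    {"delta_pos": [0, 0, 8.9], "turn": 0, "jaw": 1},
    {"delta_pos": [0, 0, 9], "turn": 0, "jaw": 1},
    {"delta_pos": [0, 0, 9], "turn": 0, "jaw": 1},
  ],
)

```text
clock: 21.12
tool_pos: [0.4846, 0.3336, 0.0498]
eef_rot: [0.998, -0.057, 0.001, -0.0]
contact_force: [-0.2, 0.0, -1.8]
opening: 0.673
```

send_rows(
  series=[
    {"delta_pos": [0, 0, 0.1], "turn": 0, "jaw": 1},
    {"delta_pos": [0, 0, 0.2], "turn": 0, "jaw": 1},
    {"delta_pos": [0, 0, 0.2], "turn": 0, "jaw": 1},
  ],
)

```text
clock: 21.37
tool_pos: [0.484, 0.3343, 0.0475]
eef_rot: [0.998, -0.057, 0.0, -0.0]
contact_force: [-1.0, -0.1, -1.7]
opening: 0.674
```

send_rows(
  series=[
    {"delta_pos": [0, 0, 0.1], "turn": 0, "jaw": 1},
    {"delta_pos": [0, 0, 0.2], "turn": 0, "jaw": 1},
    {"delta_pos": [0, 0, 0.2], "turn": 0, "jaw": 1},
  ],
)

```text
clock: 21.62
tool_pos: [0.484, 0.3343, 0.0458]
eef_rot: [0.998, -0.057, 0.0, -0.0]
contact_force: [0.2, -0.2, 3.5]
opening: 0.677
```

send_rows(
  series=[
    {"delta_pos": [0, 0, 0], "turn": 0, "jaw": 0.3},
    {"delta_pos": [0, 0, 0], "turn": 0, "jaw": 0.2},
    {"delta_pos": [0, 0, 0], "turn": 0, "jaw": 0.1},
    {"delta_pos": [0, 0, 0], "turn": 0, "jaw": 0},
    {"delta_pos": [0, 0, -1.5], "turn": 0, "jaw": 0},
    {"delta_pos": [0, 0, -5], "turn": 0, "jaw": 0},
    {"delta_pos": [0, 0, -9], "turn": 0, "jaw": 0},
    {"delta_pos": [0, 0, -11], "turn": 0, "jaw": 0},
  ],
)

```text
clock: 22.28
tool_pos: [0.4853, 0.3347, 0.1586]
eef_rot: [0.998, -0.057, 0.002, -0.001]
contact_force: [0.4, 0.7, 0.2]
opening: 1.001
```

```bash
python3 go.py .5945 -.0108 .16 -6.5
```

```text
clock 22.28 pos [0.4853 0.3347 0.1586] yaw -6.51 q [-0.82  0.72  0.23  1.75 -0.24  0.7  -0.57] open 1.001
delta cm [14.76 33.09 -0.18] turn -0.01 rows 9.0
```

send_rows(
  series=[
    {"delta_pos": [1.6, 3.7, 0], "turn": 0, "jaw": 0},
    {"delta_pos": [3.3, 7.4, 0], "turn": 0, "jaw": 0},
    {"delta_pos": [4.9, 11.1, 0], "turn": 0, "jaw": 0},
    {"delta_pos": [6.6, 14.8, 0], "turn": 0, "jaw": 0},
    {"delta_pos": [8.2, 18.5, 0], "turn": 0, "jaw": 0},
    {"delta_pos": [9.9, 22.2, 0], "turn": 0, "jaw": 0},
    {"delta_pos": [11.5, 25.9, 0], "turn": 0, "jaw": 0},
    {"delta_pos": [13.2, 29.6, 0], "turn": 0, "jaw": 0},
  ],
)

```text
clock: 22.95
tool_pos: [0.5815, 0.0231, 0.155]
eef_rot: [0.998, -0.057, -0.0, -0.0]
contact_force: [1.2, 0.2, -0.8]
opening: 1.003
```

send_rows(
  series=[
    {"delta_pos": [1, 2.4, 0], "turn": 0, "jaw": 0},
    {"delta_pos": [1.6, 3.5, 0], "turn": 0, "jaw": 0},
    {"delta_pos": [1.6, 3.5, 0], "turn": 0, "jaw": 0},
    {"delta_pos": [1.6, 3.5, 0], "turn": 0, "jaw": 0},
    {"delta_pos": [1.6, 3.5, 0], "turn": 0, "jaw": 0},
  ],
)

```text
clock: 23.37
tool_pos: [0.5928, -0.0081, 0.1547]
eef_rot: [0.999, -0.055, -0.001, -0.001]
contact_force: [-0.1, -0.1, -0.4]
opening: 1.001
```

```bash
python3 go.py .5945 -.0108 .0505 -6.5; python3 - <<'E'
from f import *
a=snap('scene','x17.png');b=snap('top','y17.png')
cv2.imwrite('pics/c17.png',np.hstack([cv2.resize(a[20:220,260:490],None,fx=1.7,fy=1.7),cv2.resize(b[160:360,120:350],None,fx=1.7,fy=1.7)]))
d=nets.trace('top','salt_pig')
if d:
  m=d[0]['region'].astype(np.float32);print('pig',fit(lambda p:cyl(p[0],p[1],.03,.012,.092),[('top',m,one)],[.484,.334],[.01,.01]))
E
```

```text
clock 23.37 pos [ 0.5928 -0.0081  0.1547] yaw -6.27 q [-0.15  0.72  0.15  1.73 -0.16  0.7  -0.03] open 1.001
delta cm [ 0.22  0.28 10.42] turn 0.23 rows 3.0
pig (array([0.48285788, 0.33528274]), np.float64(0.06280369290573372))
```

View pics/c17.png

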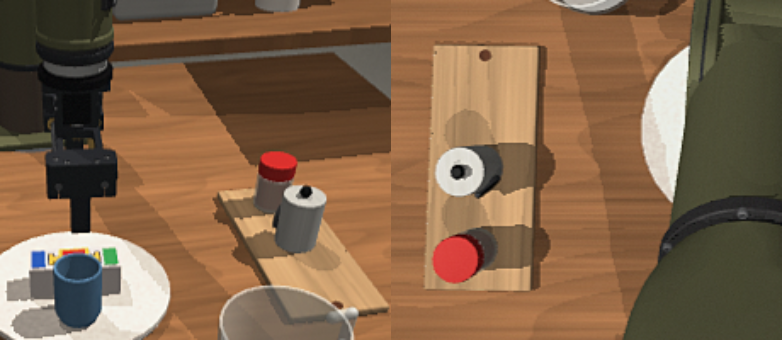

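send_rows(
  series=[
    {"delta_pos": [0.1, 0.1, 3], "turn": 0.2, "jaw": 0},
    {"delta_pos": [0.1, 0.1, 6], "turn": 0.2, "jaw": 0},
    {"delta_pos": [0.1, 0.1, 8.5], "turn": 0.2, "jaw": 0},
    {"delta_pos": [0.1, 0.1, 9.8], "turn": 0.2, "jaw": 0},
    {"delta_pos": [0.1, 0.1, 10.3], "turn": 0.2, "jaw": 0},
    {"delta_pos": [0.1, 0.1, 10.3], "turn": 0.2, "jaw": 0},
    {"delta_pos": [0.1, 0.1, 10.3], "turn": 0.2, "jaw": 0},
  ],
)

```text
clock: 24.1
tool_pos: [0.5947, -0.012, 0.0526]
eef_rot: [0.998, -0.058, 0.0, -0.0]
contact_force: [0.2, 0.7, 1.1]
opening: 0.999
```

```bash
python3 go.py .5945 -.0108 .0505 -6.5; python3 - <<'E'
from f import *
a=snap('scene','x18.png');b=snap('top','y18.png')
cv2.imwrite('pics/c18.png',np.hstack([cv2.resize(a[60:220,240:370],None,fx=3,fy=3),cv2.resize(b[160:320,250:380],None,fx=3,fy=3)]))
E
```

```text
clock 24.1 pos [ 0.5947 -0.012   0.0526] yaw -6.63 q [-0.12  0.88  0.11  1.79 -0.18  0.49 -0.01] open 0.999
delta cm [-0.03 -0.11  0.21] turn -0.13 rows 1.0
```

View pics/c18.png

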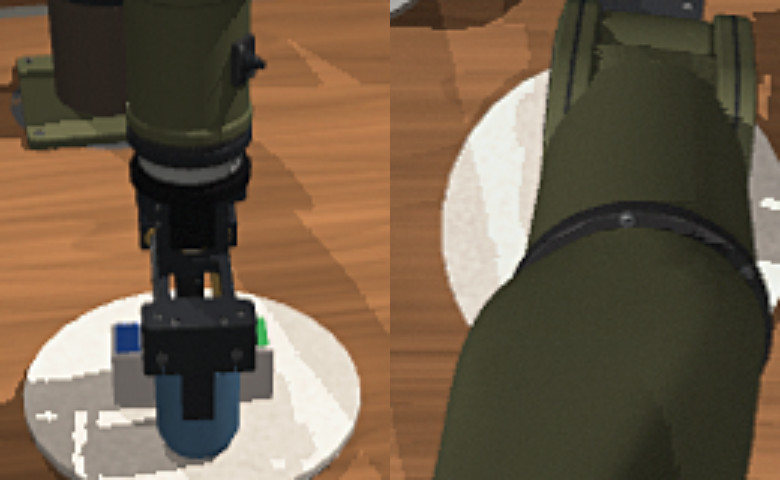

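The finger is centred on the cup, so I'll close the jaws.

send_rows(
  series=[
    {"delta_pos": [0, 0, 0.1], "turn": 0, "jaw": 0.2},
    {"delta_pos": [0, 0, 0.1], "turn": 0, "jaw": 0.4},
    {"delta_pos": [0, 0, 0.1], "turn": 0, "jaw": 1},
    {"delta_pos": [0, 0, 0.1], "turn": 0, "jaw": 1},
    {"delta_pos": [0, 0, 0.1], "turn": 0, "jaw": 1},
    {"delta_pos": [0, 0, 0.1], "turn": 0, "jaw": 1},
    {"delta_pos": [0, 0, 0.1], "turn": 0, "jaw": 1},
    {"delta_pos": [0, 0, 0.1], "turn": 0, "jaw": 1},
  ],
)

```text
clock: 24.87
tool_pos: [0.5954, -0.0128, 0.0515]
eef_rot: [0.998, -0.058, 0.001, -0.0]
contact_force: [2.9, -0.7, 3.3]
opening: 0.684
```

send_rows(
  series=[
    {"delta_pos": [0, 0, -0.5], "turn": 0, "jaw": 1},
    {"delta_pos": [0, 0, -1.5], "turn": 0, "jaw": 1},
    {"delta_pos": [0, 0, -3], "turn": 0, "jaw": 1},
    {"delta_pos": [0, 0, -5], "turn": 0, "jaw": 1},
    {"delta_pos": [0, 0, -7], "turn": 0, "jaw": 1},
    {"delta_pos": [0, 0, -8.5], "turn": 0, "jaw": 1},
    {"delta_pos": [0, 0, -9], "turn": 0, "jaw": 1},
    {"delta_pos": [0, 0, -9], "turn": 0, "jaw": 1},
  ],
)

```text
clock: 25.53
tool_pos: [0.5944, -0.0126, 0.1423]
eef_rot: [0.998, -0.058, 0.001, -0.0]
contact_force: [0.2, -0.1, -2.7]
opening: 0.681
```

```bash
python3 go.py .589 .332 .14 -6.5; python3 - <<'E'
from h import *
a=snap('scene','x19.png')
cv2.imwrite('pics/c19.png',cv2.resize(a[20:250,220:370],None,fx=2.5,fy=2.5))
E
```

```text
clock 25.53 pos [ 0.5944 -0.0126  0.1423] yaw -6.69 q [-0.14  0.74  0.15  1.74 -0.16  0.67 -0.02] open 0.681
delta cm [ -4.55 -34.17   0.24] turn -0.19 rows 9.0
```

View pics/c19.png

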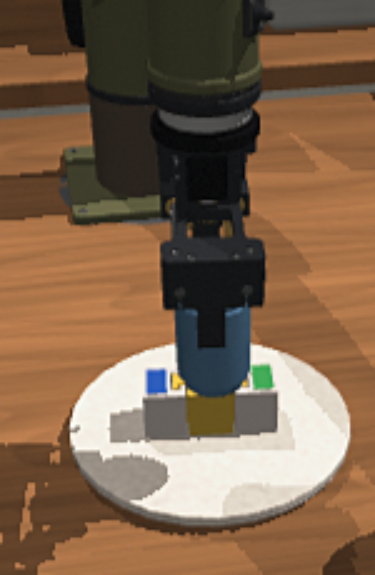

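send_rows(
  series=[
    {"delta_pos": [-0.2, -1.5, 0], "turn": 0, "jaw": 1},
    {"delta_pos": [-0.6, -4.7, 0], "turn": 0, "jaw": 1},
    {"delta_pos": [-1.1, -8.4, 0], "turn": 0, "jaw": 1},
    {"delta_pos": [-1.6, -12.1, 0], "turn": 0, "jaw": 1},
    {"delta_pos": [-2.1, -15.8, 0], "turn": 0, "jaw": 1},
    {"delta_pos": [-2.6, -19.5, 0], "turn": 0, "jaw": 1},
    {"delta_pos": [-3.1, -23.2, 0], "turn": 0, "jaw": 1},
    {"delta_pos": [-3.6, -26.6, 0], "turn": 0, "jaw": 1},
  ],
)

```text
clock: 26.25
tool_pos: [0.5876, 0.258, 0.1392]
eef_rot: [0.998, -0.058, -0.002, 0.0]
contact_force: [0.8, -0.2, -2.4]
opening: 0.685
```

send_rows(
  series=[
    {"delta_pos": [-0.5, -3.5, 0.1], "turn": 0, "jaw": 1},
    {"delta_pos": [-0.8, -5.9, 0.2], "turn": 0, "jaw": 1},
    {"delta_pos": [-0.9, -7.2, 0.2], "turn": 0, "jaw": 1},
    {"delta_pos": [-1, -7.6, 0.2], "turn": 0, "jaw": 1},
    {"delta_pos": [-1, -7.6, 0.2], "turn": 0, "jaw": 1},
    {"delta_pos": [-1, -7.6, 0.2], "turn": 0, "jaw": 1},
  ],
)

```text
clock: 26.75
tool_pos: [0.5888, 0.3292, 0.1385]
eef_rot: [0.998, -0.06, -0.0, 0.001]
contact_force: [-0.3, -1.2, -2.4]
opening: 0.68
```

```bash
python3 go.py .589 .332 .048 -6.5
```

```text
clock 26.75 pos [0.5888 0.3292 0.1385] yaw -6.84 q [-0.69  0.85  0.23  1.48 -0.23  0.84 -0.51] open 0.68
delta cm [-0.01 -0.31  9.05] turn -0.34 rows 3.0
```

send_rows(
  series=[
    {"delta_pos": [0, 0, 1.5], "turn": 0, "jaw": 1},
    {"delta_pos": [0, 0, 4], "turn": 0, "jaw": 1},
    {"delta_pos": [0, 0, 6.5], "turn": 0, "jaw": 1},
    {"delta_pos": [0, 0, 8], "turn": 0, "jaw": 1},
    {"delta_pos": [0, 0, 8.7], "turn": 0, "jaw": 1},
    {"delta_pos": [0, 0, 8.9], "turn": 0, "jaw": 1},
    {"delta_pos": [0, 0, 9], "turn": 0, "jaw": 1},
    {"delta_pos": [0, 0, 9], "turn": 0, "jaw": 1},
  ],
)

```text
clock: 27.42
tool_pos: [0.5895, 0.3318, 0.0501]
eef_rot: [0.998, -0.059, 0.001, -0.0]
contact_force: [-0.7, -0.6, -2.3]
opening: 0.684
```

send_rows(
  series=[
    {"delta_pos": [0, 0, 0.1], "turn": 0, "jaw": 1},
    {"delta_pos": [0, 0, 0.2], "turn": 0, "jaw": 1},
    {"delta_pos": [0, 0, 0.2], "turn": 0, "jaw": 1},
  ],
)

```text
clock: 27.67
tool_pos: [0.5887, 0.3326, 0.0476]
eef_rot: [0.998, -0.058, 0.0, -0.0]
contact_force: [0.1, 0.7, -2.6]
opening: 0.682
```

send_rows(
  series=[
    {"delta_pos": [0, 0, 0.1], "turn": 0, "jaw": 1},
    {"delta_pos": [0, 0, 0.2], "turn": 0, "jaw": 1},
    {"delta_pos": [0, 0, 0.2], "turn": 0, "jaw": 1},
  ],
)

```text
clock: 27.92
tool_pos: [0.5887, 0.3326, 0.0455]
eef_rot: [0.998, -0.058, 0.0, -0.0]
contact_force: [-0.5, -0.2, 1.1]
opening: 0.687
```

Touched down; releasing.

send_rows(
  series=[
    {"delta_pos": [0, 0, 0], "turn": 0, "jaw": 0.3},
    {"delta_pos": [0, 0, 0], "turn": 0, "jaw": 0.2},
    {"delta_pos": [0, 0, 0], "turn": 0, "jaw": 0.1},
    {"delta_pos": [0, 0, 0], "turn": 0, "jaw": 0},
    {"delta_pos": [0, 0, -1.5], "turn": 0, "jaw": 0},
    {"delta_pos": [0, 0, -5], "turn": 0, "jaw": 0},
    {"delta_pos": [0, 0, -9], "turn": 0, "jaw": 0},
    {"delta_pos": [0, 0, -11], "turn": 0, "jaw": 0},
  ],
)

```text
clock: 28.58
tool_pos: [0.5904, 0.3331, 0.1593]
eef_rot: [0.998, -0.058, 0.002, -0.001]
contact_force: [1.0, -0.3, 0.4]
opening: 0.996
```

```bash
python3 go.py .5318 -.0042 .15 -6.5; python3 - <<'E'
from h import *
a=snap('scene','x20.png');b=snap('top','y20.png')
cv2.imwrite('pics/c20.png',np.hstack([cv2.resize(a[20:250,260:490],None,fx=1.7,fy=1.7),cv2.resize(b[140:370,120:350],None,fx=1.7,fy=1.7)]))
h=cv2.cvtColor(b,cv2.COLOR_BGR2HSV).astype(int);H,S=h[...,0],h[...,1]
roi=np.zeros((400,640),bool);roi[222:252,294:360]=1
C={}
for k,c in dict(g=(H>45)&(H<85),b=(H>100)&(H<125),r=(H<8)|(H>172)).items():
    ys,xs=np.nonzero(c&(S>110)&roi);C[k]=plane('top',(xs.mean(),ys.mean()),.064);print(k,len(xs),xs.mean(),ys.mean(),C[k])
E
```

```text
clock 28.58 pos [0.5904 0.3331 0.1593] yaw -6.7 q [-0.7   0.83  0.23  1.46 -0.23  0.87 -0.51] open 0.996
delta cm [-1.89 34.18  0.81] turn -0.2 rows 9.0
g 126 303.03968253968253 233.55555555555554 [0.53741904 0.0433973  0.064     ]
b 132 347.92424242424244 238.8030303030303 [ 0.526157   -0.05130169  0.064     ]
r 216 325.52314814814815 236.12962962962962 [ 0.53188841 -0.00407292  0.064     ]
```

View pics/c20.png

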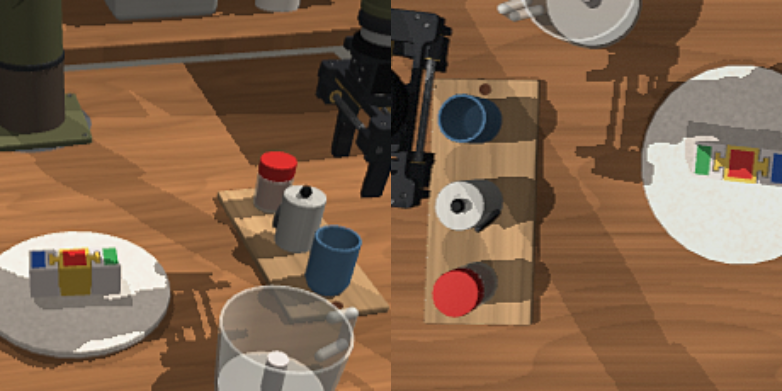

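send_rows(
  series=[
    {"delta_pos": [-0.2, 3.9, 0], "turn": 0, "jaw": 0},
    {"delta_pos": [-0.4, 7.8, 0], "turn": 0, "jaw": 0},
    {"delta_pos": [-0.6, 11.7, 0], "turn": 0, "jaw": 0},
    {"delta_pos": [-0.9, 15.6, 0], "turn": 0, "jaw": 0},
    {"delta_pos": [-1.1, 19.5, 0], "turn": 0, "jaw": 0},
    {"delta_pos": [-1.3, 23.4, 0], "turn": 0, "jaw": 0},
    {"delta_pos": [-1.5, 27.3, 0], "turn": 0, "jaw": 0},
    {"delta_pos": [-1.7, 31, 0], "turn": 0, "jaw": 0},
  ],
)

```text
clock: 29.35
tool_pos: [0.534, 0.0243, 0.1542]
eef_rot: [0.998, -0.058, -0.001, 0.0]
contact_force: [0.5, -0.8, -0.2]
opening: 1.002
```

send_rows(
  series=[
    {"delta_pos": [-0.2, 2.3, 0.3], "turn": 0, "jaw": 0},
    {"delta_pos": [-0.2, 3.2, 0.8], "turn": 0, "jaw": 0},
    {"delta_pos": [-0.2, 3.2, 0.8], "turn": 0, "jaw": 0},
    {"delta_pos": [-0.2, 3.2, 0.8], "turn": 0, "jaw": 0},
    {"delta_pos": [-0.2, 3.2, 0.8], "turn": 0, "jaw": 0},
  ],
)

```text
clock: 29.77
tool_pos: [0.5301, -0.0024, 0.1466]
eef_rot: [0.998, -0.057, -0.0, -0.001]
contact_force: [-0.1, 0.2, 0.5]
opening: 1.001
```

```bash
python3 go.py .5319 -.0042 .0115 -6.7
```

```text
clock 29.77 pos [ 0.5301 -0.0024  0.1466] yaw -6.5 q [-0.17  0.67  0.14  1.93 -0.17  0.56 -0.03] open 1.001
delta cm [ 0.21  0.18 13.51] turn 0.2 rows 4.0
```

send_rows(
  series=[
    {"delta_pos": [0.1, 0.1, 3], "turn": 0.2, "jaw": 0},
    {"delta_pos": [0.1, 0.1, 6], "turn": 0.2, "jaw": 0},
    {"delta_pos": [0.1, 0.1, 8], "turn": 0.2, "jaw": 0},
    {"delta_pos": [0.1, 0.1, 9], "turn": 0.2, "jaw": 0},
    {"delta_pos": [0.1, 0.1, 9.5], "turn": 0.2, "jaw": 0},
    {"delta_pos": [0.1, 0.1, 9.5], "turn": 0.2, "jaw": 0},
    {"delta_pos": [0.1, 0.1, 9.5], "turn": 0.2, "jaw": 0},
  ],
)

```text
clock: 30.35
tool_pos: [0.5313, -0.0055, 0.0527]
eef_rot: [0.998, -0.06, 0.001, -0.0]
contact_force: [0.8, 0.2, 0.3]
opening: 0.999
```

```bash
python3 go.py .5319 -.0042 .0115 -6.7; python3 - <<'E'
from f import *
a=snap('scene','x21.png');b=snap('top','y21.png')
cv2.imwrite('pics/c21.png',np.hstack([cv2.resize(a[60:220,240:370],None,fx=3,fy=3),cv2.resize(b[160:320,250:380],None,fx=3,fy=3)]))
E
```

```text
clock 30.35 pos [ 0.5313 -0.0055  0.0527] yaw -6.83 q [-0.13  0.83  0.09  1.98 -0.2   0.34 -0.  ] open 0.999
delta cm [ 0.03 -0.13  4.12] turn -0.13 rows 1.0
```

View pics/c21.png

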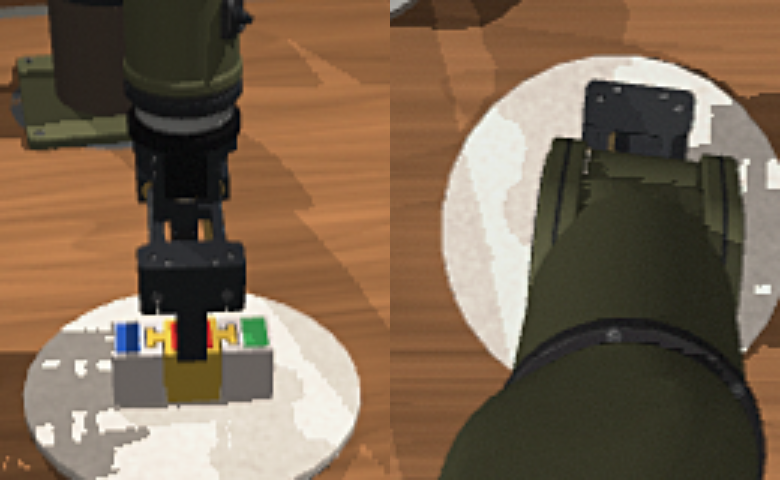

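send_rows(
  series=[
    {"delta_pos": [0, -0.1, 1.5], "turn": -0.1, "jaw": 0},
    {"delta_pos": [0, -0.1, 2.8], "turn": -0.1, "jaw": 0},
    {"delta_pos": [0, -0.1, 3.7], "turn": -0.1, "jaw": 0},
    {"delta_pos": [0, -0.1, 4.0], "turn": -0.1, "jaw": 0},
    {"delta_pos": [0, -0.1, 4.0], "turn": -0.1, "jaw": 0},
    {"delta_pos": [0, -0.1, 4.0], "turn": -0.1, "jaw": 0.3},
    {"delta_pos": [0, -0.1, 4.0], "turn": -0.1, "jaw": 0.45},
    {"delta_pos": [0, -0.1, 4.0], "turn": -0.1, "jaw": 0.45},
  ],
)

```text
clock: 31.12
tool_pos: [0.5311, -0.0053, 0.0126]
eef_rot: [0.998, -0.059, 0.001, -0.0]
contact_force: [0.3, 1.0, 0.4]
opening: 0.798
```

send_rows(
  series=[
    {"delta_pos": [0, 0, 0], "turn": 0, "jaw": 0.6},
    {"delta_pos": [0, 0, 0], "turn": 0, "jaw": 1},
    {"delta_pos": [0, 0, 0], "turn": 0, "jaw": 1},
    {"delta_pos": [0, 0, 0], "turn": 0, "jaw": 1},
    {"delta_pos": [0, 0, 0], "turn": 0, "jaw": 1},
    {"delta_pos": [0, 0, 0], "turn": 0, "jaw": 1},
    {"delta_pos": [0, 0, 0], "turn": 0, "jaw": 1},
    {"delta_pos": [0, 0, 0], "turn": 0, "jaw": 1},
  ],
)

```text
clock: 31.78
tool_pos: [0.5315, -0.0052, 0.0122]
eef_rot: [0.998, -0.059, 0.001, -0.0]
contact_force: [2.4, 0.2, 1.3]
opening: 0.495
```

```bash
python3 go.py .5319 -.0042 .0115 -6.7
```

```text
clock 31.78 pos [ 0.5315 -0.0052  0.0122] yaw -6.79 q [-0.12  0.9   0.07  1.99 -0.2   0.26  0.  ] open 0.495
delta cm [ 0.02 -0.11  0.07] turn -0.09 rows 1.0
```

send_rows(
  series=[
    {"delta_pos": [0, 0, -0.3], "turn": 0, "jaw": 1},
    {"delta_pos": [0, 0, -0.8], "turn": 0, "jaw": 1},
    {"delta_pos": [0, 0, -1.3], "turn": 0, "jaw": 1},
    {"delta_pos": [0, 0, -1.8], "turn": 0, "jaw": 1},
    {"delta_pos": [0, 0, -2.2], "turn": 0, "jaw": 1},
    {"delta_pos": [0, 0, -2.2], "turn": 0, "jaw": 1},
  ],
)

```text
clock: 32.28
tool_pos: [0.5315, -0.0053, 0.0352]
eef_rot: [0.998, -0.059, 0.001, -0.0]
contact_force: [3.5, 0.2, 1.9]
opening: 0.496
```

```bash
python3 go.py .5319 -.0052 .12 -6.79; python3 - <<'E'
from f import *
a=snap('scene','x22.png')
cv2.imwrite('pics/c22.png',cv2.resize(a[60:220,240:370],None,fx=3,fy=3))
E
```

```text
clock 32.28 pos [ 0.5315 -0.0053  0.0352] yaw -6.79 q [-0.12  0.86  0.08  1.98 -0.2   0.3   0.  ] open 0.496
delta cm [ 0.06 -0.02 -8.48] turn -0.0 rows 3.0
```

View pics/c22.png

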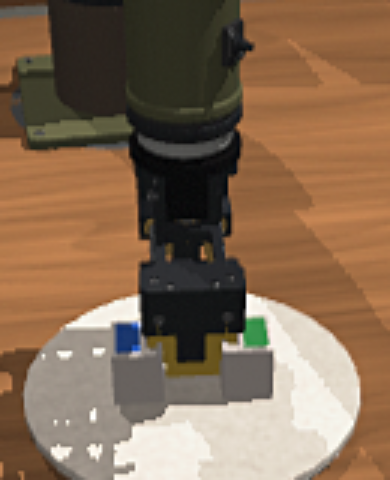

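The box is coming up freely with low force, so I'll continue the lift.

send_rows(
  series=[
    {"delta_pos": [0, 0, -0.6], "turn": 0, "jaw": 1},
    {"delta_pos": [0, 0, -1.4], "turn": 0, "jaw": 1},
    {"delta_pos": [0, 0, -2.4], "turn": 0, "jaw": 1},
    {"delta_pos": [0, 0, -3.6], "turn": 0, "jaw": 1},
    {"delta_pos": [0, 0, -5], "turn": 0, "jaw": 1},
    {"delta_pos": [0, 0, -6.5], "turn": 0, "jaw": 1},
    {"delta_pos": [0, 0, -7.2], "turn": 0, "jaw": 1},
    {"delta_pos": [0, 0, -7.2], "turn": 0, "jaw": 1},
  ],
)

```text
clock: 33.0
tool_pos: [0.5296, -0.0052, 0.1069]
eef_rot: [0.998, -0.059, -0.001, -0.0]
contact_force: [-0.0, -0.3, -1.7]
opening: 0.498
```

```bash
python3 go.py .4948 -.3424 .105 -6.79; python3 - <<'E'
from f import *
a=snap('scene','x23.png')
cv2.imwrite('pics/c23.png',cv2.resize(a[60:220,240:370],None,fx=3,fy=3))
E
```

```text
clock 33.0 pos [ 0.5296 -0.0052  0.1069] yaw -6.8 q [-0.15  0.73  0.12  1.96 -0.18  0.46 -0.01] open 0.498
delta cm [ 0.53 33.9   0.18] turn -0.01 rows 9.0
```

View pics/c23.png

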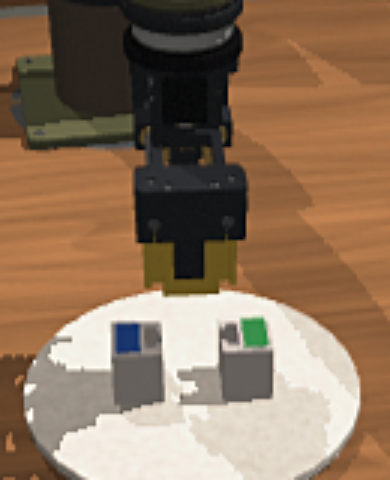

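send_rows(
  series=[
    {"delta_pos": [0, 1.5, 0], "turn": 0, "jaw": 1},
    {"delta_pos": [0.1, 4.7, 0], "turn": 0, "jaw": 1},
    {"delta_pos": [0.1, 8.4, 0], "turn": 0, "jaw": 1},
    {"delta_pos": [0.2, 12.1, 0], "turn": 0, "jaw": 1},
    {"delta_pos": [0.3, 15.8, 0], "turn": 0, "jaw": 1},
    {"delta_pos": [0.3, 19.5, 0], "turn": 0, "jaw": 1},
    {"delta_pos": [0.4, 23.2, 0], "turn": 0, "jaw": 1},
    {"delta_pos": [0.4, 26.6, 0], "turn": 0, "jaw": 1},
  ],
)

```text
clock: 33.72
tool_pos: [0.5013, -0.2716, 0.1046]
eef_rot: [0.998, -0.06, -0.002, -0.001]
contact_force: [0.4, -1.2, -1.1]
opening: 0.499
```

send_rows(
  series=[
    {"delta_pos": [0, 3.4, 0], "turn": 0, "jaw": 1},
    {"delta_pos": [0, 5.8, 0], "turn": 0, "jaw": 1},
    {"delta_pos": [0.1, 7, 0], "turn": 0, "jaw": 1},
    {"delta_pos": [0.1, 7.3, 0], "turn": 0, "jaw": 1},
    {"delta_pos": [0.1, 7.3, 0], "turn": 0, "jaw": 1},
    {"delta_pos": [0.1, 7.3, 0], "turn": 0, "jaw": 1},
    {"delta_pos": [0.1, 7.3, 0], "turn": 0, "jaw": 1},
  ],
)

```text
clock: 34.3
tool_pos: [0.4963, -0.3393, 0.1056]
eef_rot: [0.998, -0.057, -0.0, -0.001]
contact_force: [-0.6, -0.6, -0.5]
opening: 0.498
```

```bash
python3 go.py .4945 -.343 .0 -6.79
```

```text
clock 34.3 pos [ 0.4963 -0.3393  0.1056] yaw -6.59 q [ 0.5   0.8   0.04  1.74 -0.05  0.61  0.46] open 0.498
delta cm [-0.13  0.41 10.56] turn 0.2 rows 3.0
```

send_rows(
  series=[
    {"delta_pos": [-0.1, 0.2, 1.5], "turn": 0, "jaw": 1},
    {"delta_pos": [-0.1, 0.3, 4], "turn": 0, "jaw": 1},
    {"delta_pos": [-0.1, 0.3, 6.5], "turn": 0, "jaw": 1},
    {"delta_pos": [-0.1, 0.3, 8.5], "turn": 0, "jaw": 1},
    {"delta_pos": [-0.1, 0.3, 9.7], "turn": 0, "jaw": 1},
    {"delta_pos": [-0.1, 0.3, 10.1], "turn": 0, "jaw": 1},
    {"delta_pos": [-0.1, 0.3, 10.1], "turn": 0, "jaw": 1},
    {"delta_pos": [-0.1, 0.3, 10.1], "turn": 0, "jaw": 1},
  ],
)

```text
clock: 34.97
tool_pos: [0.4951, -0.3451, 0.0057]
eef_rot: [0.998, -0.059, 0.001, 0.0]
contact_force: [-0.2, 0.1, -0.9]
opening: 0.497
```

send_rows(
  series=[
    {"delta_pos": [0, 0, 0.15], "turn": 0, "jaw": 1},
    {"delta_pos": [0, 0, 0.3], "turn": 0, "jaw": 1},
    {"delta_pos": [0, 0, 0.3], "turn": 0, "jaw": 1},
  ],
)

```text
clock: 35.22
tool_pos: [0.4946, -0.3455, 0.0026]
eef_rot: [0.998, -0.059, 0.0, 0.0]
contact_force: [-0.7, -0.1, -1.8]
opening: 0.497
```

```bash
python3 go.py .4945 -.343 .0 -6.79;  python3 - <<'E'
from f import *
a=snap('scene','x24.png');b=snap('top','y24.png')
cv2.imwrite('pics/c24.png',np.hstack([cv2.resize(a[110:250,80:220],None,fx=2.8,fy=2.8),cv2.resize(b[190:330,410:550],None,fx=2.8,fy=2.8)]))
E
```

```text
clock 35.22 pos [ 0.4946 -0.3455  0.0026] yaw -6.79 q [ 0.52  0.96  0.03  1.77 -0.05  0.42  0.46] open 0.497
delta cm [-0.04 -0.25  0.26] turn 0.0 rows 1.0
```

View pics/c24.png

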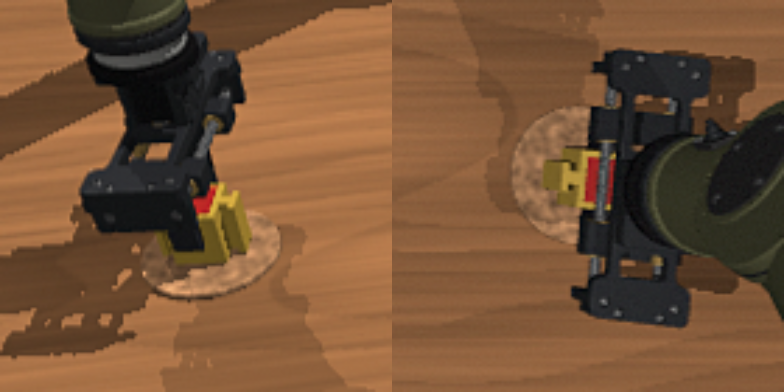

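send_rows(
  series=[
    {"delta_pos": [0, -0.2, 0], "turn": 0, "jaw": 1},
    {"delta_pos": [0, -0.2, 0], "turn": 0, "jaw": 1},
    {"delta_pos": [0, -0.2, 0.1], "turn": 0, "jaw": 1},
    {"delta_pos": [0, -0.2, 0.2], "turn": 0, "jaw": 1},
    {"delta_pos": [0, -0.2, 0.2], "turn": 0, "jaw": 1},
  ],
)

```text
clock: 35.73
tool_pos: [0.4946, -0.3432, 0.0002]
eef_rot: [0.998, -0.059, 0.0, -0.0]
contact_force: [-0.5, 0.7, 1.6]
opening: 0.5
```

send_rows(
  series=[
    {"delta_pos": [0, 0, 0.1], "turn": 0, "jaw": 1},
    {"delta_pos": [0, 0, 0.1], "turn": 0, "jaw": 1},
    {"delta_pos": [0, 0, 0.1], "turn": 0, "jaw": 1},
  ],
)

```text
clock: 35.98
tool_pos: [0.4946, -0.3433, 0.0002]
eef_rot: [0.998, -0.059, 0.0, -0.0]
contact_force: [-1.8, 3.3, 11.0]
opening: 0.497
```

Touchdown confirmed (11 N); releasing.

send_rows(
  series=[
    {"delta_pos": [0, 0, -0.1], "turn": 0, "jaw": 0.4},
    {"delta_pos": [0, 0, -0.1], "turn": 0, "jaw": 0.3},
    {"delta_pos": [0, 0, -0.1], "turn": 0, "jaw": 0.2},
    {"delta_pos": [0, 0, -0.1], "turn": 0, "jaw": 0.1},
    {"delta_pos": [0, 0, -0.1], "turn": 0, "jaw": 0},
    {"delta_pos": [0, 0, -1], "turn": 0, "jaw": 0},
    {"delta_pos": [0, 0, -3], "turn": 0, "jaw": 0},
    {"delta_pos": [0, 0, -6], "turn": 0, "jaw": 0},
  ],
)

```text
clock: 36.65
tool_pos: [0.4929, -0.3422, 0.058]
eef_rot: [0.998, -0.059, -0.002, -0.001]
contact_force: [1.1, -0.3, -0.3]
opening: 1.001
```

send_rows(
  series=[
    {"delta_pos": [0, 0, -3], "turn": 0, "jaw": 0},
    {"delta_pos": [0, 0, -7], "turn": 0, "jaw": 0},
    {"delta_pos": [0, -3, -10], "turn": 0, "jaw": 0},
    {"delta_pos": [0, -7, -10], "turn": 0, "jaw": 0},
    {"delta_pos": [0, -11, -10], "turn": 0, "jaw": 0},
    {"delta_pos": [0, -15, -10], "turn": 0, "jaw": 0},
    {"delta_pos": [0, -15, -10], "turn": 0, "jaw": 0},
  ],
)

```text
clock: 37.23
tool_pos: [0.5141, -0.1831, 0.1596]
eef_rot: [0.999, -0.053, 0.0, -0.004]
contact_force: [-1.2, 0.5, -0.9]
opening: 0.998
```

```bash
python3 go.py .5887 .3326 .16 -6.7;  python3 - <<'E'
from f import *
a=snap('scene','x25.png');b=snap('top','y25.png')
cv2.imwrite('pics/c25.png',np.hstack([cv2.resize(a[110:250,80:220],None,fx=2.8,fy=2.8),cv2.resize(b[190:330,410:550],None,fx=2.8,fy=2.8)]))
h=cv2.cvtColor(b,cv2.COLOR_BGR2HSV).astype(int);H,S=h[...,0],h[...,1];roi=np.zeros((400,640),bool);roi[220:290,440:510]=1
m=((H<6)|(H>174))&(S>170)&roi;ys,xs=np.nonzero(m);print(len(xs),xs.mean(),ys.mean(),plane('top',(xs.mean(),ys.mean()),.052))
E
```

```text
clock 37.23 pos [ 0.5141 -0.1831  0.1596] yaw -6.02 q [ 0.22  0.66  0.07  1.87 -0.08  0.62  0.24] open 0.998
delta cm [  2.01 -52.07   0.35] turn 0.68 rows 13.0
0 nan nan [nan nan nan]<stdin>:5: RuntimeWarning: Mean of empty slice.
  ret = ret.dtype.type(ret / rcount)
```

View pics/c25.png

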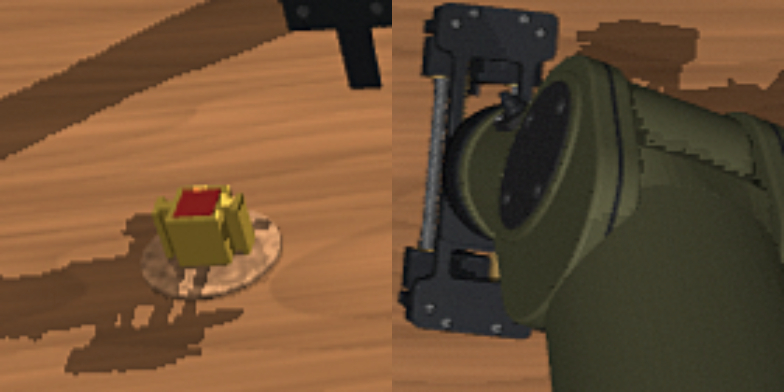

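send_rows(
  series=[
    {"delta_pos": [0.2, -3.9, 0], "turn": 0.3, "jaw": 0},
    {"delta_pos": [0.4, -7.8, 0], "turn": 0.5, "jaw": 0},
    {"delta_pos": [0.6, -11.7, 0], "turn": 0.7, "jaw": 0},
    {"delta_pos": [0.8, -15.6, 0], "turn": 0.7, "jaw": 0},
    {"delta_pos": [1, -19.5, 0], "turn": 0.7, "jaw": 0},
    {"delta_pos": [1.2, -23.4, 0], "turn": 0.7, "jaw": 0},
    {"delta_pos": [1.3, -27.3, 0], "turn": 0.7, "jaw": 0},
    {"delta_pos": [1.4, -31.2, 0], "turn": 0.7, "jaw": 0},
  ],
)

```text
clock: 38.0
tool_pos: [0.5639, 0.1133, 0.1594]
eef_rot: [0.998, -0.067, 0.0, 0.001]
contact_force: [-0.5, -0.8, -0.2]
opening: 0.997
```

```bash
python3 go.py .5887 .3326 .16 -6.7;  python3 - <<'E'
from f import *
b=snap('top','y26.png')
h=cv2.cvtColor(b,cv2.COLOR_BGR2HSV).astype(int);H,S=h[...,0],h[...,1];roi=np.zeros((400,640),bool);roi[220:290,440:510]=1
m=((H<6)|(H>174))&(S>170)&roi;ys,xs=np.nonzero(m);print(len(xs),xs.mean(),ys.mean(),plane('top',(xs.mean(),ys.mean()),.052))
E
```

```text
clock 38.0 pos [0.5639 0.1133 0.1594] yaw -7.67 q [-0.37  0.7   0.16  1.79 -0.16  0.67 -0.26] open 0.997
delta cm [ -0.47 -22.07  -0.09] turn -0.97 rows 6.0
210 484.35238095238094 254.1 [ 0.49287775 -0.34189703  0.052     ]
```

send_rows(
  series=[
    {"delta_pos": [0, -3.9, 0], "turn": 0, "jaw": 0},
    {"delta_pos": [-0.1, -7.8, 0], "turn": 0, "jaw": 0},
    {"delta_pos": [-0.2, -11.7, 0], "turn": 0, "jaw": 0},
    {"delta_pos": [-0.3, -15.6, 0], "turn": 0, "jaw": 0},
    {"delta_pos": [-0.4, -19, 0], "turn": 0, "jaw": 0},
    {"delta_pos": [-0.4, -20.8, 0], "turn": 0, "jaw": 0},
    {"delta_pos": [-0.4, -20.8, 0], "turn": 0, "jaw": 0},
    {"delta_pos": [-0.4, -20.8, 0], "turn": 0, "jaw": 0},
  ],
)

```text
clock: 38.72
tool_pos: [0.5869, 0.3194, 0.1588]
eef_rot: [0.998, -0.065, 0.0, 0.001]
contact_force: [0.7, -1.1, 0.0]
opening: 0.999
```

send_rows(
  series=[
    {"delta_pos": [0, 0, 0], "turn": 0, "jaw": 0},
    {"delta_pos": [0, 0, 0], "turn": 0, "jaw": 0},
  ],
)

```text
clock: 38.88
tool_pos: [0.5871, 0.3171, 0.1592]
eef_rot: [0.998, -0.067, 0.0, 0.001]
contact_force: [0.0, -0.7, -0.1]
opening: 1.005
```

```bash
python3 go.py .5887 .3326 .046 -6.7
```

```text
clock 38.88 pos [0.5871 0.3171 0.1592] yaw -7.72 q [-0.67  0.82  0.2   1.49 -0.19  0.86 -0.54] open 1.005
delta cm [-0.06 -1.58 11.32] turn -1.02 rows 3.0
```

send_rows(
  series=[
    {"delta_pos": [-0.1, -1.6, 0], "turn": -1, "jaw": 0},
    {"delta_pos": [-0.1, -1.6, 2], "turn": -1, "jaw": 0},
    {"delta_pos": [-0.1, -1.6, 4], "turn": -1, "jaw": 0},
    {"delta_pos": [-0.1, -1.6, 5], "turn": -1, "jaw": 0},
    {"delta_pos": [-0.1, -1.6, 5], "turn": -1, "jaw": 0},
    {"delta_pos": [-0.1, -1.6, 5], "turn": -1, "jaw": 0},
  ],
)

```text
clock: 39.38
tool_pos: [0.5875, 0.3351, 0.109]
eef_rot: [0.998, -0.057, -0.0, 0.001]
contact_force: [-0.1, -0.2, 0.2]
opening: 0.999
```

```bash
python3 go.py .5887 .3326 .046 -6.7
```

```text
clock 39.38 pos [0.5875 0.3351 0.109 ] yaw -6.59 q [-0.68  0.89  0.18  1.49 -0.2   0.78 -0.53] open 0.999
delta cm [0.15 0.22 6.31] turn 0.11 rows 2.0
```

send_rows(
  series=[
    {"delta_pos": [0.1, 0.2, 2], "turn": 0, "jaw": 0},
    {"delta_pos": [0.1, 0.2, 4], "turn": 0, "jaw": 0},
    {"delta_pos": [0.1, 0.2, 5.5], "turn": 0, "jaw": 0},
    {"delta_pos": [0.1, 0.2, 6.2], "turn": 0, "jaw": 0},
    {"delta_pos": [0.1, 0.2, 6.2], "turn": 0, "jaw": 0},
    {"delta_pos": [0.1, 0.2, 6.2], "turn": 0, "jaw": 0.2},
    {"delta_pos": [0.1, 0.2, 6.2], "turn": 0, "jaw": 0.4},
    {"delta_pos": [0.1, 0.2, 6.2], "turn": 0, "jaw": 1},
  ],
)

```text
clock: 40.05
tool_pos: [0.589, 0.3349, 0.0485]
eef_rot: [0.998, -0.057, 0.001, -0.001]
contact_force: [-0.2, -0.3, -0.4]
opening: 0.799
```

send_rows(
  series=[
    {"delta_pos": [0, 0, 0], "turn": 0, "jaw": 1},
    {"delta_pos": [0, 0, 0], "turn": 0, "jaw": 1},
    {"delta_pos": [0, 0, 0], "turn": 0, "jaw": 1},
    {"delta_pos": [0, 0, 0], "turn": 0, "jaw": 1},
    {"delta_pos": [0, 0, 0], "turn": 0, "jaw": 1},
    {"delta_pos": [0, 0, 0], "turn": 0, "jaw": 1},
  ],
)

```text
clock: 40.55
tool_pos: [0.5892, 0.3348, 0.048]
eef_rot: [0.998, -0.057, 0.001, -0.001]
contact_force: [1.4, -0.8, 6.4]
opening: 0.681
```

```bash
python3 go.py .5887 .3326 .046 -6.7
```

```text
clock 40.55 pos [0.5892 0.3348 0.048 ] yaw -6.5 q [-0.67  0.97  0.16  1.52 -0.22  0.67 -0.52] open 0.681
delta cm [-0.02  0.22  0.2 ] turn 0.2 rows 1.0
```

send_rows(
  series=[
    {"delta_pos": [0, 0, -0.5], "turn": 0, "jaw": 1},
    {"delta_pos": [0, 0, -1.5], "turn": 0, "jaw": 1},
    {"delta_pos": [0, 0, -3], "turn": 0, "jaw": 1},
    {"delta_pos": [0, 0, -5], "turn": 0, "jaw": 1},
    {"delta_pos": [0, 0, -7], "turn": 0, "jaw": 1},
    {"delta_pos": [0, 0, -8.5], "turn": 0, "jaw": 1},
    {"delta_pos": [0, 0, -9.5], "turn": 0, "jaw": 1},
    {"delta_pos": [0, 0, -9.5], "turn": 0, "jaw": 1},
  ],
)

```text
clock: 41.22
tool_pos: [0.5889, 0.3351, 0.1444]
eef_rot: [0.998, -0.057, 0.001, -0.001]
contact_force: [-0.2, -0.1, -2.3]
opening: 0.685
```

```bash
python3 go.py .5945 -.011 .14 -6.5
```

```text
clock 41.22 pos [0.5889 0.3351 0.1444] yaw -6.48 q [-0.68  0.84  0.19  1.47 -0.2   0.84 -0.54] open 0.685
delta cm [ 4.46 34.32  0.38] turn 0.02 rows 9.0
```

send_rows(
  series=[
    {"delta_pos": [0.2, 1.5, 0], "turn": 0, "jaw": 1},
    {"delta_pos": [0.6, 4.7, 0], "turn": 0, "jaw": 1},
    {"delta_pos": [1.1, 8.4, 0], "turn": 0, "jaw": 1},
    {"delta_pos": [1.6, 12.1, 0], "turn": 0, "jaw": 1},
    {"delta_pos": [2.1, 15.8, 0], "turn": 0, "jaw": 1},
    {"delta_pos": [2.6, 19.5, 0], "turn": 0, "jaw": 1},
    {"delta_pos": [3.1, 23.2, 0], "turn": 0, "jaw": 1},
    {"delta_pos": [3.5, 26.6, 0], "turn": 0, "jaw": 1},
  ],
)

```text
clock: 41.88
tool_pos: [0.5908, 0.062, 0.1407]
eef_rot: [0.998, -0.057, -0.002, 0.001]
contact_force: [1.3, -1.2, -1.8]
opening: 0.685
```

send_rows(
  series=[
    {"delta_pos": [0.5, 3.4, 0], "turn": 0, "jaw": 1},
    {"delta_pos": [0.8, 5.8, 0], "turn": 0, "jaw": 1},
    {"delta_pos": [0.9, 7.1, 0], "turn": 0, "jaw": 1},
    {"delta_pos": [1, 7.5, 0], "turn": 0, "jaw": 1},
    {"delta_pos": [1, 7.5, 0], "turn": 0, "jaw": 1},
    {"delta_pos": [1, 7.5, 0], "turn": 0, "jaw": 1},
    {"delta_pos": [1, 7.5, 0], "turn": 0, "jaw": 1},
  ],
)

```text
clock: 42.47
tool_pos: [0.5941, -0.0065, 0.1417]
eef_rot: [0.999, -0.055, -0.0, -0.001]
contact_force: [0.6, 0.7, -3.2]
opening: 0.685
```

```bash
python3 go.py .5945 -.011 .058 -6.5
```

```text
clock 42.47 pos [ 0.5941 -0.0065  0.1417] yaw -6.28 q [-0.13  0.74  0.11  1.74 -0.13  0.67 -0.05] open 0.685
delta cm [0.1  0.46 8.37] turn 0.22 rows 3.0
```

send_rows(
  series=[
    {"delta_pos": [0.1, 0.2, 1.5], "turn": 0.2, "jaw": 1},
    {"delta_pos": [0.1, 0.3, 4], "turn": 0.2, "jaw": 1},
    {"delta_pos": [0.1, 0.3, 6], "turn": 0.2, "jaw": 1},
    {"delta_pos": [0.1, 0.3, 7.5], "turn": 0.2, "jaw": 1},
    {"delta_pos": [0.1, 0.3, 8.1], "turn": 0.2, "jaw": 1},
    {"delta_pos": [0.1, 0.3, 8.3], "turn": 0.2, "jaw": 1},
    {"delta_pos": [0.1, 0.3, 8.3], "turn": 0.2, "jaw": 1},
    {"delta_pos": [0.1, 0.3, 8.3], "turn": 0.2, "jaw": 1},
  ],
)

```text
clock: 43.13
tool_pos: [0.5957, -0.0119, 0.0599]
eef_rot: [0.998, -0.058, 0.001, -0.0]
contact_force: [-0.5, -1.0, -2.1]
opening: 0.685
```

send_rows(
  series=[
    {"delta_pos": [0, 0, 0.1], "turn": 0, "jaw": 1},
    {"delta_pos": [0, 0, 0.2], "turn": 0, "jaw": 1},
    {"delta_pos": [0, 0, 0.2], "turn": 0, "jaw": 1},
  ],
)

```text
clock: 43.38
tool_pos: [0.5952, -0.0125, 0.0575]
eef_rot: [0.998, -0.058, 0.0, -0.0]
contact_force: [0.4, 0.1, -2.6]
opening: 0.684
```

```bash
python3 go.py .5945 -.011 .054 -6.5
```

```text
clock 43.38 pos [ 0.5952 -0.0125  0.0575] yaw -6.69 q [-0.11  0.87  0.09  1.78 -0.14  0.5  -0.04] open 0.684
delta cm [-0.08 -0.15  0.35] turn -0.19 rows 1.0
```

send_rows(
  series=[
    {"delta_pos": [-0.1, -0.1, 0.1], "turn": 0, "jaw": 1},
    {"delta_pos": [-0.1, -0.1, 0.2], "turn": 0, "jaw": 1},
    {"delta_pos": [-0.1, -0.1, 0.2], "turn": 0, "jaw": 1},
  ],
)

```text
clock: 43.63
tool_pos: [0.5938, -0.0113, 0.0549]
eef_rot: [0.998, -0.058, -0.0, -0.0]
contact_force: [0.5, -0.3, -2.2]
opening: 0.683
```

send_rows(
  series=[
    {"delta_pos": [0, 0, 0.1], "turn": 0, "jaw": 1},
    {"delta_pos": [0, 0, 0.2], "turn": 0, "jaw": 1},
    {"delta_pos": [0, 0, 0.2], "turn": 0, "jaw": 1},
  ],
)

```text
clock: 43.88
tool_pos: [0.5942, -0.0115, 0.0539]
eef_rot: [0.998, -0.058, 0.0, -0.0]
contact_force: [-1.3, -0.3, 5.9]
opening: 0.69
```

send_rows(
  series=[
    {"delta_pos": [0, 0, 0], "turn": 0, "jaw": 0.3},
    {"delta_pos": [0, 0, 0], "turn": 0, "jaw": 0.2},
    {"delta_pos": [0, 0, 0], "turn": 0, "jaw": 0.1},
    {"delta_pos": [0, 0, 0], "turn": 0, "jaw": 0},
    {"delta_pos": [0, 0, -1.5], "turn": 0, "jaw": 0},
    {"delta_pos": [0, 0, -5], "turn": 0, "jaw": 0},
    {"delta_pos": [0, 0, -8.5], "turn": 0, "jaw": 0},
    {"delta_pos": [0, 0, -10], "turn": 0, "jaw": 0},
  ],
)

```text
clock: 44.55
tool_pos: [0.596, -0.0117, 0.1568]
eef_rot: [0.998, -0.058, 0.003, -0.0]
contact_force: [0.8, 0.5, 0.5]
opening: 0.997
```

```bash
python3 go.py .4835 .3345 .155 -6.6
```

```text
clock 44.55 pos [ 0.596  -0.0117  0.1568] yaw -6.71 q [-0.13  0.72  0.12  1.73 -0.13  0.7  -0.06] open 0.997
delta cm [-15.22 -33.07   0.11] turn -0.11 rows 9.0
```

send_rows(
  series=[
    {"delta_pos": [-1.6, -3.6, 0], "turn": 0, "jaw": 0},
    {"delta_pos": [-3.3, -7.3, 0], "turn": 0, "jaw": 0},
    {"delta_pos": [-5, -10.9, 0], "turn": 0, "jaw": 0},
    {"delta_pos": [-6.7, -14.5, 0], "turn": 0, "jaw": 0},
    {"delta_pos": [-8.4, -18.2, 0], "turn": 0, "jaw": 0},
    {"delta_pos": [-10, -21.8, 0], "turn": 0, "jaw": 0},
    {"delta_pos": [-11.7, -25.5, 0], "turn": 0, "jaw": 0},
    {"delta_pos": [-13.4, -29.1, 0], "turn": 0, "jaw": 0},
  ],
)

```text
clock: 45.22
tool_pos: [0.4938, 0.2951, 0.153]
eef_rot: [0.998, -0.058, 0.0, -0.0]
contact_force: [0.1, 0.2, -1.0]
opening: 1.004
```

send_rows(
  series=[
    {"delta_pos": [-1.2, -2.6, 0], "turn": 0, "jaw": 0},
    {"delta_pos": [-1.7, -3.8, 0], "turn": 0, "jaw": 0},
    {"delta_pos": [-1.7, -3.8, 0], "turn": 0, "jaw": 0},
    {"delta_pos": [-1.7, -3.8, 0], "turn": 0, "jaw": 0},
    {"delta_pos": [-1.7, -3.8, 0], "turn": 0, "jaw": 0},
    {"delta_pos": [-1.7, -3.8, 0], "turn": 0, "jaw": 0},
  ],
)

```text
clock: 45.72
tool_pos: [0.4837, 0.3298, 0.1532]
eef_rot: [0.998, -0.061, 0.0, 0.001]
contact_force: [-0.3, 0.0, 0.6]
opening: 1.001
```

```bash
python3 go.py .4835 .3345 .046 -6.6;  python3 - <<'E'
from f import *
a=snap('scene','x27.png');b=snap('top','y27.png')
cv2.imwrite('pics/c27.png',np.hstack([cv2.resize(a[20:250,240:490],None,fx=1.6,fy=1.6),cv2.resize(b[140:370,120:370],None,fx=1.6,fy=1.6)]))
d=nets.trace('top','cup')
for e in d[:2]:
  m=e['region'].astype(np.float32);print('cup',e['score'],m.sum(),fit(lambda p:cyl(p[0],p[1],.03,.018,.098),[('top',m,one)],[.594,-.011],[.01,.01]))
E
```

```text
clock 45.72 pos [0.4837 0.3298 0.1532] yaw -6.94 q [-0.8   0.72  0.2   1.76 -0.21  0.68 -0.6 ] open 1.001
delta cm [-0.09 -0.48 10.71] turn -0.34 rows 3.0
cup 0.82 679.0 (array([ 0.59318177, -0.01151931]), np.float64(0.047496318114874814))
cup 0.45 1327.0 (array([0.57297369, 0.01178641]), np.float64(1.5174736247174077))
```

View pics/c27.png

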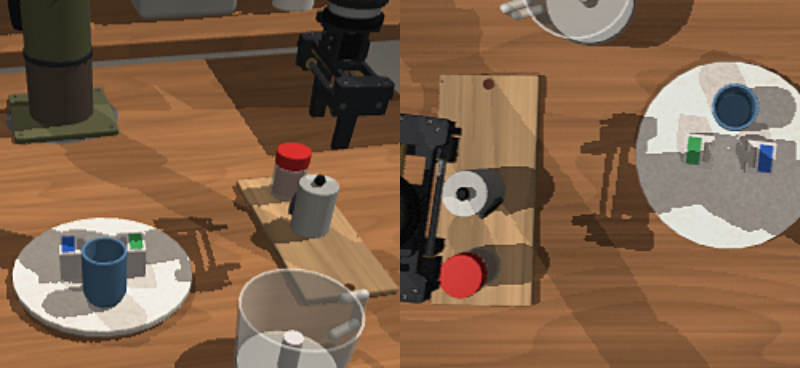

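The cup is back within about 2 mm of its start. Now the pig.

send_rows(
  series=[
    {"delta_pos": [0, -0.2, 2], "turn": 0, "jaw": 0},
    {"delta_pos": [0, -0.3, 5], "turn": 0, "jaw": 0},
    {"delta_pos": [0, -0.3, 8], "turn": 0, "jaw": 0},
    {"delta_pos": [0, -0.3, 9.8], "turn": 0, "jaw": 0},
    {"delta_pos": [0, -0.3, 10.5], "turn": 0, "jaw": 0},
    {"delta_pos": [0, -0.3, 10.5], "turn": 0, "jaw": 0},
    {"delta_pos": [0, -0.3, 10.5], "turn": 0, "jaw": 0.2},
    {"delta_pos": [0, -0.3, 10.5], "turn": 0, "jaw": 0.4},
  ],
)

```text
clock: 46.53
tool_pos: [0.4838, 0.3362, 0.0494]
eef_rot: [0.998, -0.059, 0.001, -0.001]
contact_force: [0.1, 0.1, -0.2]
opening: 0.875
```

send_rows(
  series=[
    {"delta_pos": [0, 0, 0], "turn": 0, "jaw": 1},
    {"delta_pos": [0, 0, 0], "turn": 0, "jaw": 1},
    {"delta_pos": [0, 0, 0], "turn": 0, "jaw": 1},
    {"delta_pos": [0, 0, 0], "turn": 0, "jaw": 1},
    {"delta_pos": [0, 0, 0], "turn": 0, "jaw": 1},
    {"delta_pos": [0, 0, 0], "turn": 0, "jaw": 1},
    {"delta_pos": [0, 0, 0], "turn": 0, "jaw": 1},
  ],
)

```text
clock: 47.12
tool_pos: [0.4838, 0.3363, 0.0491]
eef_rot: [0.998, -0.058, 0.001, -0.001]
contact_force: [0.8, -1.4, 5.8]
opening: 0.674
```

send_rows(
  series=[
    {"delta_pos": [0, 0, -0.5], "turn": 0, "jaw": 1},
    {"delta_pos": [0, 0, -1.5], "turn": 0, "jaw": 1},
    {"delta_pos": [0, 0, -3], "turn": 0, "jaw": 1},
    {"delta_pos": [0, 0, -5], "turn": 0, "jaw": 1},
    {"delta_pos": [0, 0, -7], "turn": 0, "jaw": 1},
    {"delta_pos": [0, 0, -8.5], "turn": 0, "jaw": 1},
    {"delta_pos": [0, 0, -9.5], "turn": 0, "jaw": 1},
    {"delta_pos": [0, 0, -9.5], "turn": 0, "jaw": 1},
  ],
)

```text
clock: 47.78
tool_pos: [0.4835, 0.3366, 0.1453]
eef_rot: [0.998, -0.058, 0.001, -0.001]
contact_force: [-0.7, 0.3, -2.8]
opening: 0.672
```

```bash
python3 go.py .466 -.0345 .14 -6.5
```

```text
clock 47.78 pos [0.4835 0.3366 0.1453] yaw -6.68 q [-0.8   0.74  0.2   1.76 -0.22  0.66 -0.6 ] open 0.672
delta cm [ 2.58 37.06  0.44] turn -0.18 rows 9.0
```

send_rows(
  series=[
    {"delta_pos": [0.1, 1.5, 0], "turn": 0, "jaw": 1},
    {"delta_pos": [0.3, 4.7, 0], "turn": 0, "jaw": 1},
    {"delta_pos": [0.6, 8.6, 0], "turn": 0, "jaw": 1},
    {"delta_pos": [0.9, 12.5, 0], "turn": 0, "jaw": 1},
    {"delta_pos": [1.1, 16.4, 0], "turn": 0, "jaw": 1},
    {"delta_pos": [1.4, 20.3, 0], "turn": 0, "jaw": 1},
    {"delta_pos": [1.7, 24.2, 0], "turn": 0, "jaw": 1},
    {"delta_pos": [2, 28, 0], "turn": 0, "jaw": 1},
  ],
)

```text
clock: 48.45
tool_pos: [0.4687, 0.0535, 0.1424]
eef_rot: [0.998, -0.058, -0.001, 0.0]
contact_force: [1.1, -0.3, -1.9]
opening: 0.67
```

send_rows(
  series=[
    {"delta_pos": [0.2, 3.6, 0], "turn": 0, "jaw": 1},
    {"delta_pos": [0.4, 6.6, 0], "turn": 0, "jaw": 1},
    {"delta_pos": [0.6, 8.3, 0], "turn": 0, "jaw": 1},
    {"delta_pos": [0.6, 8.8, 0], "turn": 0, "jaw": 1},
    {"delta_pos": [0.6, 8.8, 0], "turn": 0, "jaw": 1},
    {"delta_pos": [0.6, 8.8, 0], "turn": 0, "jaw": 1},
    {"delta_pos": [0.6, 8.8, 0], "turn": 0, "jaw": 1},
  ],
)

```text
clock: 49.03
tool_pos: [0.4656, -0.0306, 0.1427]
eef_rot: [0.998, -0.057, -0.0, -0.001]
contact_force: [0.3, -0.3, -2.6]
opening: 0.673
```

```bash
python3 go.py .466 -.0345 .058 -6.5
```

```text
clock 49.03 pos [ 0.4656 -0.0306  0.1427] yaw -6.51 q [-0.08  0.61  0.07  2.11 -0.11  0.42 -0.04] open 0.673
delta cm [0.09 0.4  8.47] turn -0.01 rows 3.0
```

send_rows(
  series=[
    {"delta_pos": [0, 0.2, 1.5], "turn": 0, "jaw": 1},
    {"delta_pos": [0, 0.2, 4], "turn": 0, "jaw": 1},
    {"delta_pos": [0, 0.2, 6], "turn": 0, "jaw": 1},
    {"delta_pos": [0, 0.2, 7.5], "turn": 0, "jaw": 1},
    {"delta_pos": [0, 0.2, 8.1], "turn": 0, "jaw": 1},
    {"delta_pos": [0, 0.2, 8.3], "turn": 0, "jaw": 1},
    {"delta_pos": [0, 0.2, 8.3], "turn": 0, "jaw": 1},
    {"delta_pos": [0, 0.2, 8.3], "turn": 0, "jaw": 1},
  ],
)

```text
clock: 49.7
tool_pos: [0.4659, -0.0341, 0.0606]
eef_rot: [0.998, -0.058, 0.001, -0.0]
contact_force: [0.1, 0.0, -1.7]
opening: 0.674
```

send_rows(
  series=[
    {"delta_pos": [0, 0, 0.1], "turn": 0, "jaw": 1},
    {"delta_pos": [0, 0, 0.2], "turn": 0, "jaw": 1},
    {"delta_pos": [0, 0, 0.2], "turn": 0, "jaw": 1},
  ],
)

```text
clock: 49.95
tool_pos: [0.4657, -0.0346, 0.0584]
eef_rot: [0.998, -0.058, 0.0, -0.0]
contact_force: [0.1, 0.1, -2.6]
opening: 0.673
```

```bash
python3 go.py .466 -.0345 .0545 -6.5
```

```text
clock 49.95 pos [ 0.4657 -0.0346  0.0584] yaw -6.69 q [-0.05  0.78  0.03  2.16 -0.12  0.2  -0.02] open 0.673
delta cm [ 0.03 -0.01  0.39] turn -0.19 rows 1.0
```

send_rows(
  series=[
    {"delta_pos": [0, 0, 0.1], "turn": 0, "jaw": 1},
    {"delta_pos": [0, 0, 0.2], "turn": 0, "jaw": 1},
    {"delta_pos": [0, 0, 0.2], "turn": 0, "jaw": 1},
  ],
)

```text
clock: 50.2
tool_pos: [0.4654, -0.0346, 0.0559]
eef_rot: [0.998, -0.058, -0.0, -0.0]
contact_force: [0.0, -0.3, -2.9]
opening: 0.674
```

send_rows(
  series=[
    {"delta_pos": [0, 0, 0.1], "turn": 0, "jaw": 1},
    {"delta_pos": [0, 0, 0.2], "turn": 0, "jaw": 1},
    {"delta_pos": [0, 0, 0.2], "turn": 0, "jaw": 1},
  ],
)

```text
clock: 50.45
tool_pos: [0.4657, -0.0348, 0.0548]
eef_rot: [0.998, -0.059, 0.001, -0.0]
contact_force: [-0.8, 0.7, 7.4]
opening: 0.675
```

send_rows(
  series=[
    {"delta_pos": [0, 0, 0], "turn": 0, "jaw": 0.3},
    {"delta_pos": [0, 0, 0], "turn": 0, "jaw": 0.2},
    {"delta_pos": [0, 0, 0], "turn": 0, "jaw": 0.1},
    {"delta_pos": [0, 0, 0], "turn": 0, "jaw": 0},
    {"delta_pos": [0, 0, -1.5], "turn": 0, "jaw": 0},
    {"delta_pos": [0, 0, -5], "turn": 0, "jaw": 0},
    {"delta_pos": [0, 0, -8.5], "turn": 0, "jaw": 0},
    {"delta_pos": [0, 0, -10], "turn": 0, "jaw": 0},
  ],
)

```text
clock: 51.12
tool_pos: [0.4666, -0.0348, 0.157]
eef_rot: [0.998, -0.058, 0.002, -0.0]
contact_force: [0.3, -1.1, 0.6]
opening: 1.001
```

```bash
python3 go.py .379 .3385 .155 -6.6
```

```text
clock 51.12 pos [ 0.4666 -0.0348  0.157 ] yaw -6.71 q [-0.08  0.59  0.08  2.1  -0.1   0.46 -0.03] open 1.001
delta cm [-13.06 -36.06   0.17] turn -0.11 rows 10.0
```

send_rows(
  series=[
    {"delta_pos": [-1.3, -3.6, 0], "turn": 0, "jaw": 0},
    {"delta_pos": [-2.7, -7.4, 0], "turn": 0, "jaw": 0},
    {"delta_pos": [-4.1, -11.2, 0], "turn": 0, "jaw": 0},
    {"delta_pos": [-5.4, -15, 0], "turn": 0, "jaw": 0},
    {"delta_pos": [-6.8, -18.8, 0], "turn": 0, "jaw": 0},
    {"delta_pos": [-8.2, -22.6, 0], "turn": 0, "jaw": 0},
    {"delta_pos": [-9.6, -26.4, 0], "turn": 0, "jaw": 0},
    {"delta_pos": [-10.9, -30, 0], "turn": 0, "jaw": 0},
  ],
)

```text
clock: 51.78
tool_pos: [0.3908, 0.2782, 0.1539]
eef_rot: [0.998, -0.058, -0.0, -0.0]
contact_force: [1.3, 0.0, -0.1]
opening: 1.002
```

send_rows(
  series=[
    {"delta_pos": [-1.3, -3.6, 0], "turn": 0, "jaw": 0},
    {"delta_pos": [-2.2, -6, 0], "turn": 0, "jaw": 0},
    {"delta_pos": [-2.2, -6, 0], "turn": 0, "jaw": 0},
    {"delta_pos": [-2.2, -6, 0], "turn": 0, "jaw": 0},
    {"delta_pos": [-2.2, -6, 0], "turn": 0, "jaw": 0},
    {"delta_pos": [-2.2, -6, 0], "turn": 0, "jaw": 0},
  ],
)

```text
clock: 52.28
tool_pos: [0.3777, 0.3361, 0.154]
eef_rot: [0.998, -0.06, -0.0, 0.001]
contact_force: [0.3, -0.5, -0.4]
opening: 0.996
```

```bash
python3 go.py .379 .3385 .046 -6.6;  python3 - <<'E'
from f import *
b=snap('top','y28.png')
d=nets.trace('top','salt_pig')
for e in d[:2]:
  m=e['region'].astype(np.float32);print('pig',e['score'],m.sum(),fit(lambda p:cyl(p[0],p[1],.03,.018,.098),[('top',m,one)],[.466,-.034],[.01,.01]))
E
```

```text
clock 52.28 pos [0.3777 0.3361 0.154 ] yaw -6.85 q [-0.95  0.64  0.22  1.99 -0.25  0.54 -0.68] open 0.996
delta cm [ 0.1  -0.27 10.8 ] turn -0.25 rows 3.0
pig 0.71 766.0 (array([ 0.46434104, -0.03619448]), np.float64(0.040959530026109664))
```

send_rows(
  series=[
    {"delta_pos": [0.1, 0, 2], "turn": 0, "jaw": 0},
    {"delta_pos": [0.1, 0, 5], "turn": 0, "jaw": 0},
    {"delta_pos": [0.1, 0, 8], "turn": 0, "jaw": 0},
    {"delta_pos": [0.1, 0, 9.8], "turn": 0, "jaw": 0},
    {"delta_pos": [0.1, 0, 10.5], "turn": 0, "jaw": 0},
    {"delta_pos": [0.1, 0, 10.5], "turn": 0, "jaw": 0},
    {"delta_pos": [0.1, 0, 10.5], "turn": 0, "jaw": 0.2},
    {"delta_pos": [0.1, 0, 10.5], "turn": 0, "jaw": 0.4},
  ],
)

```text
clock: 53.05
tool_pos: [0.3791, 0.3383, 0.0502]
eef_rot: [0.998, -0.059, 0.001, -0.001]
contact_force: [-0.0, -0.2, 0.0]
opening: 0.873
```

send_rows(
  series=[
    {"delta_pos": [0, 0, 0], "turn": 0, "jaw": 1},
    {"delta_pos": [0, 0, 0], "turn": 0, "jaw": 1},
    {"delta_pos": [0, 0, 0], "turn": 0, "jaw": 1},
    {"delta_pos": [0, 0, 0], "turn": 0, "jaw": 1},
    {"delta_pos": [0, 0, 0], "turn": 0, "jaw": 1},
    {"delta_pos": [0, 0, 0], "turn": 0, "jaw": 1},
    {"delta_pos": [0, 0, 0], "turn": 0, "jaw": 1},
  ],
)

```text
clock: 53.63
tool_pos: [0.3789, 0.3385, 0.0497]
eef_rot: [0.998, -0.058, 0.001, -0.001]
contact_force: [1.0, 0.0, 5.9]
opening: 0.63
```

send_rows(
  series=[
    {"delta_pos": [0, 0, -0.5], "turn": 0, "jaw": 1},
    {"delta_pos": [0, 0, -1.5], "turn": 0, "jaw": 1},
    {"delta_pos": [0, 0, -3], "turn": 0, "jaw": 1},
    {"delta_pos": [0, 0, -5], "turn": 0, "jaw": 1},
    {"delta_pos": [0, 0, -7], "turn": 0, "jaw": 1},
    {"delta_pos": [0, 0, -8.5], "turn": 0, "jaw": 1},
    {"delta_pos": [0, 0, -9.5], "turn": 0, "jaw": 1},
    {"delta_pos": [0, 0, -9.5], "turn": 0, "jaw": 1},
  ],
)

```text
clock: 54.3
tool_pos: [0.3788, 0.3388, 0.1463]
eef_rot: [0.998, -0.058, 0.001, -0.001]
contact_force: [0.3, -0.1, -2.4]
opening: 0.627
```

```bash
python3 go.py .474 .039 .14 -6.5
```

```text
clock 54.3 pos [0.3788 0.3388 0.1463] yaw -6.69 q [-0.95  0.65  0.21  2.   -0.26  0.51 -0.67] open 0.627
delta cm [12.94 28.67  0.58] turn -0.19 rows 8.0
```

send_rows(
  series=[
    {"delta_pos": [0.6, 1.3, 0], "turn": 0, "jaw": 1},
    {"delta_pos": [2, 4.4, 0], "turn": 0, "jaw": 1},
    {"delta_pos": [3.6, 8, 0], "turn": 0, "jaw": 1},
    {"delta_pos": [5.2, 11.6, 0], "turn": 0, "jaw": 1},
    {"delta_pos": [6.8, 15.1, 0], "turn": 0, "jaw": 1},
    {"delta_pos": [8.4, 18.7, 0], "turn": 0, "jaw": 1},
    {"delta_pos": [10, 22.2, 0], "turn": 0, "jaw": 1},
    {"delta_pos": [11.3, 25, 0], "turn": 0, "jaw": 1},
  ],
)

```text
clock: 54.97
tool_pos: [0.4611, 0.0732, 0.1437]
eef_rot: [0.998, -0.059, -0.001, 0.001]
contact_force: [0.1, 0.0, -1.3]
opening: 0.628
```

send_rows(
  series=[
    {"delta_pos": [1, 2.3, 0], "turn": 0, "jaw": 1},
    {"delta_pos": [1.5, 3.3, 0], "turn": 0, "jaw": 1},
    {"delta_pos": [1.6, 3.6, 0], "turn": 0, "jaw": 1},
    {"delta_pos": [1.6, 3.6, 0], "turn": 0, "jaw": 1},
    {"delta_pos": [1.6, 3.6, 0], "turn": 0, "jaw": 1},
    {"delta_pos": [1.6, 3.6, 0], "turn": 0, "jaw": 1},
  ],
)

```text
clock: 55.47
tool_pos: [0.4724, 0.0407, 0.1438]
eef_rot: [0.998, -0.057, -0.001, -0.0]
contact_force: [-0.3, -0.2, -1.0]
opening: 0.631
```

```bash
python3 go.py .474 .039 .058 -6.5
```

```text
clock 55.47 pos [0.4724 0.0407 0.1438] yaw -6.53 q [-0.25  0.62  0.1   2.09 -0.14  0.44 -0.15] open 0.631
delta cm [0.19 0.16 8.58] turn -0.03 rows 3.0
```

send_rows(
  series=[
    {"delta_pos": [0.1, 0, 1.5], "turn": 0, "jaw": 1},
    {"delta_pos": [0.1, 0, 4], "turn": 0, "jaw": 1},
    {"delta_pos": [0.1, 0, 6], "turn": 0, "jaw": 1},
    {"delta_pos": [0.1, 0, 7.5], "turn": 0, "jaw": 1},
    {"delta_pos": [0.1, 0, 8.1], "turn": 0, "jaw": 1},
    {"delta_pos": [0.1, 0, 8.3], "turn": 0, "jaw": 1},
    {"delta_pos": [0.1, 0, 8.3], "turn": 0, "jaw": 1},
    {"delta_pos": [0.1, 0, 8.3], "turn": 0, "jaw": 1},
  ],
)

```text
clock: 56.13
tool_pos: [0.4744, 0.0394, 0.0616]
eef_rot: [0.998, -0.058, 0.001, -0.0]
contact_force: [0.5, -0.2, -1.5]
opening: 0.634
```

send_rows(
  series=[
    {"delta_pos": [0, 0, 0.1], "turn": 0, "jaw": 1},
    {"delta_pos": [0, 0, 0.2], "turn": 0, "jaw": 1},
    {"delta_pos": [0, 0, 0.2], "turn": 0, "jaw": 1},
  ],
)

```text
clock: 56.38
tool_pos: [0.4743, 0.0389, 0.0594]
eef_rot: [0.998, -0.058, 0.0, -0.0]
contact_force: [-0.3, -0.7, -2.4]
opening: 0.624
```

```bash
python3 go.py .474 .039 .055 -6.5
```

```text
clock 56.38 pos [0.4743 0.0389 0.0594] yaw -6.69 q [-0.21  0.78  0.05  2.14 -0.16  0.22 -0.14] open 0.624
delta cm [-0.03 -0.    0.44] turn -0.19 rows 1.0
```

send_rows(
  series=[
    {"delta_pos": [0, 0, 0.1], "turn": 0, "jaw": 1},
    {"delta_pos": [0, 0, 0.2], "turn": 0, "jaw": 1},
    {"delta_pos": [0, 0, 0.2], "turn": 0, "jaw": 1},
  ],
)

```text
clock: 56.63
tool_pos: [0.474, 0.0388, 0.0569]
eef_rot: [0.998, -0.058, -0.0, -0.0]
contact_force: [0.4, 0.1, -2.2]
opening: 0.629
```

send_rows(
  series=[
    {"delta_pos": [0, 0, 0.1], "turn": 0, "jaw": 1},
    {"delta_pos": [0, 0, 0.2], "turn": 0, "jaw": 1},
    {"delta_pos": [0, 0, 0.2], "turn": 0, "jaw": 1},
  ],
)

```text
clock: 56.88
tool_pos: [0.4743, 0.0388, 0.0556]
eef_rot: [0.998, -0.058, 0.0, -0.0]
contact_force: [0.2, 0.0, 5.9]
opening: 0.63
```

send_rows(
  series=[
    {"delta_pos": [0, 0, 0], "turn": 0, "jaw": 0.3},
    {"delta_pos": [0, 0, 0], "turn": 0, "jaw": 0.2},
    {"delta_pos": [0, 0, 0], "turn": 0, "jaw": 0.1},
    {"delta_pos": [0, 0, 0], "turn": 0, "jaw": 0},
    {"delta_pos": [0, 0, -1.5], "turn": 0, "jaw": 0},
    {"delta_pos": [0, 0, -5], "turn": 0, "jaw": 0},
    {"delta_pos": [0, 0, -8.5], "turn": 0, "jaw": 0},
    {"delta_pos": [0, 0, -11], "turn": 0, "jaw": 0},
  ],
)

```text
clock: 57.55
tool_pos: [0.4742, 0.0388, 0.167]
eef_rot: [0.998, -0.058, 0.001, -0.0]
contact_force: [1.1, 0.5, 0.2]
opening: 0.998
```

send_rows(
  series=[
    {"delta_pos": [-1, -4, 0], "turn": 0, "jaw": 0},
    {"delta_pos": [-2, -8, 0], "turn": 0, "jaw": 0},
    {"delta_pos": [-3, -12, 0], "turn": 0, "jaw": 0},
    {"delta_pos": [-4, -16, 0], "turn": 0, "jaw": 0},
    {"delta_pos": [-5, -20, 0], "turn": 0, "jaw": 0},
    {"delta_pos": [-6, -24, 0], "turn": 0, "jaw": 0},
    {"delta_pos": [-6, -26, 0], "turn": 0, "jaw": 0},
    {"delta_pos": [-6, -26, 0], "turn": 0, "jaw": 0},
  ],
)

```text
clock: 58.22
tool_pos: [0.4434, 0.3113, 0.1646]
eef_rot: [0.999, -0.054, 0.0, -0.002]
contact_force: [-0.1, 0.2, 0.1]
opening: 0.999
```

send_rows(
  series=[
    {"delta_pos": [0, 0, 0], "turn": 0, "jaw": 0},
    {"delta_pos": [0, 0, 0], "turn": 0, "jaw": 0},
    {"delta_pos": [0, 0, 0], "turn": 0, "jaw": 0},
  ],
)

```text
clock: 58.47
tool_pos: [0.4449, 0.3018, 0.165]
eef_rot: [0.998, -0.06, -0.0, 0.001]
contact_force: [0.4, 0.5, 0.6]
opening: 1.002
```

```bash
python3 - <<'E'
from f import *
a=snap('scene','x30.png');b=snap('top','y30.png')
cv2.imwrite('pics/c30.png',np.vstack([cv2.resize(a[100:320,100:520],None,fx=1.35,fy=1.35),cv2.resize(b[80:300,130:550],None,fx=1.35,fy=1.35)]))
for l,R,g in(('salt_pig',.03,(.466,-.0344)),('spice_jar',.028,(.474,.0387)),('cup',.03,(.595,-.011))):
  d=nets.trace('top',l)
  if d:
    m=d[0]['region'].astype(np.float32);p,f_=fit(lambda p:cyl(p[0],p[1],R,.018,.098),[('top',m,one)],list(g),[.01,.01]);print(l,p,f_,'off mm',(p-np.array(g))*1e3)
h=cv2.cvtColor(b,cv2.COLOR_BGR2HSV).astype(int);H,S=h[...,0],h[...,1];roi=np.zeros((400,640),bool);roi[220:290,440:510]=1
m=((H<6)|(H>174))&(S>170)&roi;ys,xs=np.nonzero(m);print('yellow',plane('top',(xs.mean(),ys.mean()),.052))
for l in('processor_bowl','spatula'): print(l,[(round(d['location'][1]*640,1),round(d['location'][0]*400,1)) for d in nets.boxes_of('top',l)][:1])
s=r.get_state();print(s['clock'],s['tool_pos'],s['contact_force'])
E
```

```text
salt_pig [ 0.46428944 -0.03643613] 0.056081081081081084 off mm [-1.71055675 -2.03613043]
spice_jar [0.47333382 0.03800268] 0.0516653290529695 off mm [-0.66617544 -0.69732232]
cup [ 0.59312889 -0.01097639] 0.031651212553495005 off mm [-1.87110901  0.02361298]
yellow [ 0.49295898 -0.3418956   0.052     ]
processor_bowl [(232.5, 133.7)]
spatula [(437.0, 136.0)]
58.8167 [0.44483465 0.30365844 0.16510389] [-0.42419646 -0.34056707 -0.57362953]
```

View pics/c30.png

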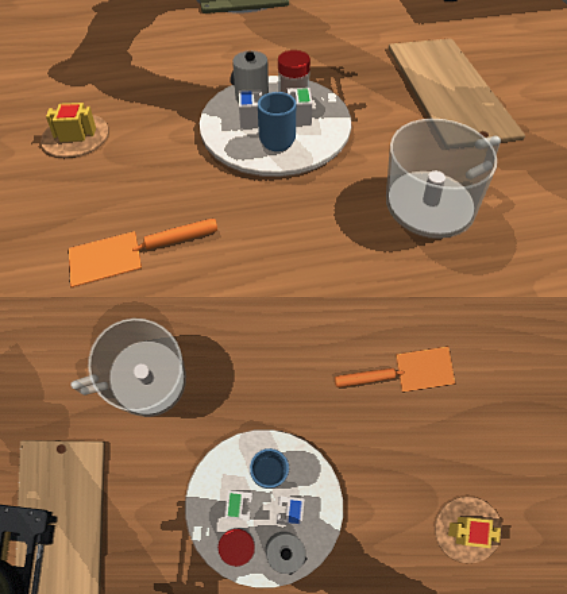

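All three are back in place and the yellow box is on the coaster, so I'll hand the job in.

```bash
python3 -c "
from plant import order
print(order.finish_job())"
```

```text
the job is handed in; nothing more can be done
None
```

The job is done and handed in at about 59 s. The jar, pig and cup went onto the board. I then lifted the yellow box straight up, stood it on the coaster, and put the cup, pig and jar back.

**Last checks (top camera):**
- The pig was about 2.7 mm from where it started, the jar about 1 mm and the cup about 1.9 mm.
- The yellow box was about 2 mm from the coaster's centre.
- Everything looked upright, and the arm was clear of the scene.
- The bowl and spatula look unmoved. The network's positions for them shifted by 1–3 px, a few millimetres, which I take as its noise.

**What disagreed:** The fingertips turned out to be about 25 mm above the reported TCP, while the text puts them 11 mm below it. Because of this, my first two attempts to grip the jar closed on air above its lid without moving it. I measured the offset by lightly touching the lid (about 10 N) and used it from then on. Positions in x and y agreed with the cameras to about 2 mm.

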